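Free a cup jammed in its sleeve

TASK

The blue cup has jammed in the steel sleeve that sits in the leaning stand: free it by its rim, pulling with a twist, while the sleeve stays seated in the stand. Then stand the cup upright, wholly on the round white pad, without dropping it, and leave everything else where it is.

Things in the scene. Friction and masses are not known exactly. Their poses are not given: they have to be found in the camera images.
- cup: Blue plastic cup, 105 mm long, 0.1 to 0.16 kg, round about its z axis. Origin: centre of its underside; z points along its axis to the mouth. Rim part (z 62 to 105 mm): 60 mm across outside, 3 mm wall, hollow down to z = 58 mm. Below: smooth jammed band 58 mm across (z 37 to 58 mm), then 53 mm across down to the flat foot.
- cup_rim (a point): Centre of the blue cup's mouth, 105 mm from its underside along its z axis. At the start the cup is fully down in the sleeve, leaning with it, and 28 mm of its rim part stands out beyond the sleeve's rim.
- sleeve: Loose steel sleeve round the cup, about 0.85 kg: a tube 74 mm across, 85 mm long, on a 76 mm square foot 36 mm tall. Origin: centre of its underside; z along its axis to the mouth. The foot sits in the stand's square pocket (79 mm wide, 42 mm deep), which stops it from turning; only its weight holds it down. The cup stands on its 8 mm thick floor.
- sleeve_rim (a point): Centre of the sleeve's mouth. 30 mm below it three sprung rubber pads press on the cup's band, about 12 N each: pulled straight, cup and sleeve rise together. While the cup is being turned about its axis, its wall moving much faster round than up, friction along the axis is small and it slides out; free after rising about 15 mm.
- stand: Fixed grey stand on a dark foot plate, 150 x 110 mm. Origin: at table height under the plate, 10 mm from its middle towards -x. Its pocket leans 35 degrees from the vertical towards the stand's -x side, so sleeve and cup lean that way.
- mat: Fixed round white pad, 124 mm across. Origin: centre of its underside. Its top is 4 mm above the table. Pad and stand swap sides from one start to another. Behind the right-hand place stands a fixed white oven, its front 0.57 m ahead of the robot's base; its door handle, 250 mm up, reaches out to about 0.52 m.
- amber_bottle: Bystander: small brown bottle with black cap, 51 mm across, 102 mm tall; origin at the centre of its underside.
- specimen_pot: Bystander: white pot with a white screw lid, 50 mm across, 58 mm tall; origin at the centre of its underside.
- tape: Bystander: roll of white tape lying flat, 66 mm across, 19 mm tall; origin at the centre of its underside.
- beaker: Bystander: empty glass beaker, 52 mm across, 71 mm tall; origin at the centre of its underside.
- stereo_microscope: Fixed binocular microscope on the table between the working places, an obstacle: base about 240 x 150 mm, 410 mm tall. Origin: middle of its base at table height. Its eyepieces reach out 125 mm from the origin towards its -x side, at heights of 290 to 410 mm; pass in front of them, on the robot's side.

How it is judged:
On the way:
1. the cup has come out of the sleeve, which is still seated in the stand (distance between cup and sleeve above 0.06 m and distance of sleeve from where it was at the start of the episode below 0.012 m), for 0.2 s.
At the end, for the whole second after the job is handed in: The cup stands upright (within 0.1 rad) and at rest on the round pad, its centre within 35 mm of the pad's, so its whole foot is on it; the sleeve is seated within 8 mm of where it was; the bottle, the white pot, the tape roll and the beaker are within 30 mm of where they stood (horizontal distance between cup and mat below 0.035 m and angle between cup's own z axis and vertical below 0.1 rad and height (world z) of cup between 0 and 0.012 m and linear speed of cup below 0.02 m/s and distance of sleeve from where it was at the start of the episode below 0.008 m and distance of each of amber_bottle, specimen_pot, tape, beaker from where it was at the start of the episode below 0.03 m); the robot touches nothing.
It fails at once if the sleeve is pulled out of its seat in the stand (more than 25 mm) (distance of sleeve from where it was at the start of the episode above 0.025 m).
It fails at once if the cup is dropped (faster than 0.7 m/s while the fingers do not touch it) (linear speed of cup above 0.7 m/s and contact force between the fingers and cup below 0.05 N).
It fails at once if a bystander is knocked away (more than 30 mm) (distance of any of amber_bottle, specimen_pot, tape, beaker from where it was at the start of the episode above 0.03 m).
It also fails if it takes over 51 s, if anything falls off the work surface, if the arm or the gripper's body presses on something with over 40 N, if the wrist force passes 120 N, or if a joint passes its speed limit or range.

ROBOT

A 7-joint arm with a two-finger parallel gripper is mounted at the origin on a cart in front of the work surface, level with it; the furniture and walls round the work are solid. World frame = base frame: x ahead of the robot, y to its left, z up, the work surface at z = 0. Lengths are in m, angles in rad, forces in N, time in s.
With the tool pointing down it reaches from about 0.425 to 0.875 m from the base axis. Payload 4.7 kg.
Tool frame: the origin (TCP) lies midway between the tips of the shut fingers; the grasp point (between the pads) lies 19 mm behind it; z points along the fingers, y is the line along which they close (so a half turn about z gives the same grasp; the last joint's range is limited). The gripper opens to 87 mm and grips with 3 to 60 N. Pads are 19 mm wide; open, the fingers measure 117 mm over their backs; the gripper's body (75 mm by 190 mm) begins 51 mm behind the grasp point.
Start: joints at [-1.239, 0.321, -0.07, 1.45, 0.023, 1.371, -0.057], TCP at [0.203, 0.617, 0.223] pointing down, gripper open.
Joint ranges: [-2.86, 2.86], [-0.3, 2.09], [-1.38, 1.24], [0.06, 2.45], [-1.56, 4.7], [0.09, 2.05], [-2.69, 2.69]. Speed limits (rad/s): [2.57, 2.57, 3.14, 3.14, 3.14, 3.14, 3.14].

INTERFACE

Orientations are given as a rotation vector (axis times angle).
In Python, from bench import ctrl gives the robot as it stands.
- The arm moves only by the shell command python3 inch.py 'ROWS' [FORCE]. ROWS is rows parted by semicolons, their numbers by spaces, 1 to 20 of them, each of 5 numbers: dx, dy, dz in m, then a turn about the tool's z in rad, then the opening from 0.0 (shut) to 1.0 (fully open); each row is the pose to reach, as a shift and turn from the pose commanded when the command began, along the tool's axes at that moment; what a row does not reach only later rows make up. A row lasts 1/10 s, in which the tool goes at most 0.05 m and 0.15 rad, less where a joint would pass 70% of its speed; a pose out of reach is approached as far as the arm can. The fingers move at their own pace and stop on an object; FORCE is the grip in N (left out, the last holds). Time passes only in rows, so rows that do not move let the fingers close. It prints the time, the measured TCP pose, the force, the opening and the grip force at its end.
- ctrl.get_state(): the state, without advancing time (a new reading comes with each control period).
- ctrl.get_image(name): name is "scene" or "top" or "wrist"; returns the picture (400x640x3 uint8, red, green, blue); there is no depth.
- ctrl.camera_model(name): a dict with "vertical_fov" (degrees; the focal length in pixels is half the picture's height over the tangent of half this angle, whatever the lens; pixels are square), "cx", "cy" (the principal point, pixels), "rvec" (rotation vector, rad) and "tvec" (3), from world to camera coordinates, as OpenCV has them; the wrist camera has in their place "hand_eye" (4x4, takes a point from camera to tool coordinates, whose origin is the TCP and whose axes are the flange's). Camera axes: x right, y down, z forward; pixel columns grow to the right and rows downward; lengths in m; the calibration is good to about 2 mm. A picture is of the moment at which its call begins: read the wrist's pose just before it. camera_model takes no time and is no camera call.
- ctrl.close_job(): hands the job in; it is judged then, once.
The state is a dict: "time": time; "joint_positions": joint angles; "qd": joint speeds; "joint_torque": joint torques, N m; "position": TCP position; "tool_rot": TCP orientation; "ft_force": force on the tool from outside, world axes, zero at the start; "torque": the same for the moment, N m; "grip_width": opening from 0.0 (shut) to 1.0 (fully open); "grip_force": force on a finger pad.
Only numpy, scipy, OpenCV 4.12 (cv2) and the standard library are available. Lean on these libraries where they do the work, as an engineer would, in place of code of your own. Each camera call takes 0.05 s, during which the arm holds its last target. There are 200 camera calls.

## Working session

There is one attempt and no reset: what is moved stays moved. The work goes in short steps, Python scripts to look and compute and a shell command to move; the robot and the scene stay as the last step left them, time stands still between calls to the robot, and variables do not carry over. Pictures are saved under pics/ and viewed, at most 10 in all, crops included, and the job is handed in when it is done.

```bash
ls; mkdir -p pics; python3 - <<'E'
from bench import ctrl
import cv2
for n in ["scene","top"]:
    cv2.imwrite(f"pics/{n}0.png",ctrl.get_image(n)[:,:,::-1]); print(n,ctrl.camera_model(n))
print(ctrl.camera_model("wrist")); print(ctrl.get_state())
E
```

```text
bench.py
inch.py
pics
scene {'vertical_fov': 49.256532121007965, 'cx': 318.11077959213384, 'cy': 201.10311341211676, 'rvec': array([ 2.30037558, -0.54810168,  0.21519683]), 'tvec': array([-0.41701157,  0.32652107,  1.33229189])}
top {'vertical_fov': 51.35079714886922, 'cx': 324.77688822964393, 'cy': 193.67230512035974, 'rvec': array([ 2.14001519, -2.19898768,  0.12979647]), 'tvec': array([0.15566013, 0.55023168, 1.24691547])}
{'vertical_fov': 59.75515522933746, 'cx': 318.73317955447874, 'cy': 195.53472857754576, 'hand_eye': array([[ 1.28306429e-03, -9.52374934e-01, -3.04926777e-01,
         8.37456843e-02],
       [ 9.99999014e-01,  1.39581342e-03, -1.51756736e-04,
         2.31470839e-04],
       [ 5.70150201e-04, -3.04926282e-01,  9.52375786e-01,
        -1.62080873e-01],
       [ 0.00000000e+00,  0.00000000e+00,  0.00000000e+00,
         1.00000000e+00]])}
{'time': 0.1, 'joint_positions': array([-1.23891961,  0.32174523, -0.07006227,  1.45158783,  0.02258735,
        1.37080616, -0.05689765]), 'qd': array([ 0.00065384, -0.00026508,  0.00217946, -0.00386367,  0.00083231,
       -0.00021726, -0.0003806 ]), 'joint_torque': array([ 1.88231625e-04, -4.92571700e+01, -4.05665673e-01, -3.13396955e+01,
       -6.41149934e-02,  3.95936274e-02,  9.24561846e-05]), 'position': array([0.20299084, 0.61694864, 0.2215556 ]), 'tool_rot': array([-4.97023718e-01, -3.10183444e+00,  2.74889126e-03]), 'ft_force': array([ 0.25046505,  0.19389706, -0.28036231]), 'torque': array([-0.03046748, -0.00584708,  0.00141042]), 'grip_force': 0.0, 'grip_width': 0.9999179849923525}
```
View pics/scene0.png

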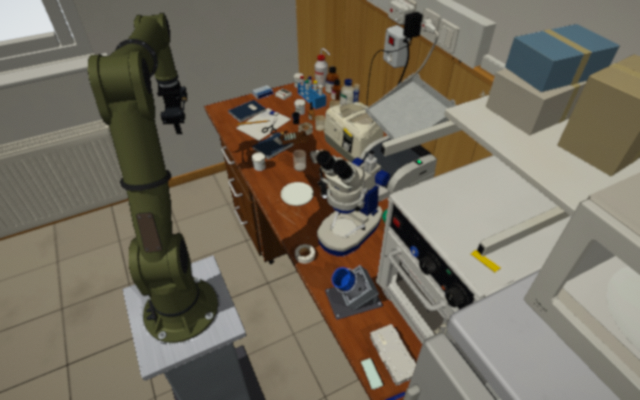

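View pics/top0.png

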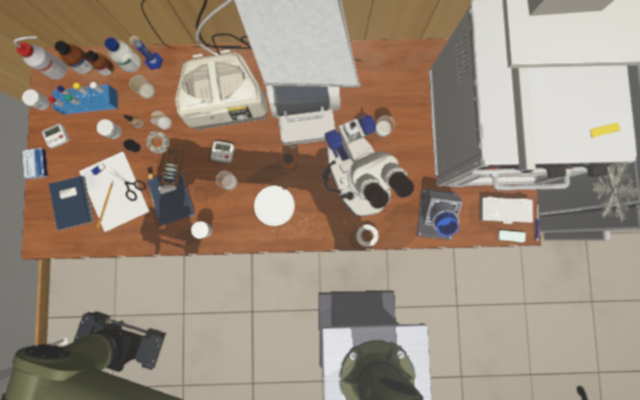

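The stand with the cup is on the right (scene (344,279), top (445,223)). The pad is at top (274,206), the tape at (367,235), the pot at (201,230) and the beaker at (226,180). I'll triangulate these coarsely and zoom in.

```bash
cat > h.py <<'E'
import numpy as np, cv2
from scipy.spatial.transform import Rotation as R
from bench import ctrl
def cam(n,st=None):
    m=ctrl.camera_model(n); f=200/np.tan(np.radians(m["vertical_fov"])/2)
    K=np.array([[f,0,m["cx"]],[0,f,m["cy"]],[0,0,1]])
    if n=="wrist":
        T=np.eye(4); T[:3,:3]=R.from_rotvec(st["tool_rot"]).as_matrix(); T[:3,3]=st["position"]
        W=np.linalg.inv(T@m["hand_eye"]); return K,W[:3,:3],W[:3,3]
    return K,R.from_rotvec(m["rvec"]).as_matrix(),np.array(m["tvec"])
def ray(c,px):
    K,r,t=c; return -r.T@t, r.T@np.linalg.solve(K,[px[0],px[1],1])
def onz(c,px,z):
    o,d=ray(c,px); return o+d*(z-o[2])/d[2]
def proj(c,P):
    K,r,t=c; q=(K@(r@np.atleast_2d(P).T+t[:,None])).T; return q[:,:2]/q[:,2:]
def tri(cs,pxs):
    A=0;b=0
    for c,p in zip(cs,pxs):
        o,d=ray(c,p); d/=np.linalg.norm(d); M=np.eye(3)-np.outer(d,d); A=A+M;b=b+M@o
    X=np.linalg.solve(A,b); return X,[proj(c,X)[0]-p for c,p in zip(cs,pxs)]
def snap(n,f):
    st=ctrl.get_state(); im=ctrl.get_image(n)[:,:,::-1].copy(); cv2.imwrite(f,im); np.savez(f[:-4],p=st["position"],r=st["tool_rot"]); return st,im
def cams(f):
    z=np.load(f[:-4]+".npz"); return cam("wrist",dict(position=z["p"],tool_rot=z["r"]))
E
python3 - <<'E'
from h import *
T=cam("top");S=cam("scene"); 
print("cup",tri([T,S],[(446,223),(344,279)])); print("mat",tri([T,S],[(274,206),(297,194)]))
for n,p,z in [("tape",(367,236),.02),("pot",(201,230),.058),("beaker",(226,180),.07),("plate",(440,214),.01),("bottle?",(290,158),.1)]: print(n,onz(T,p,z))
a=cv2.imread("pics/top0.png")[180:250,410:480];b=cv2.imread("pics/scene0.png")[255:325,315:385]
cv2.imwrite("pics/c.png",np.hstack([cv2.resize(x,(400,400),interpolation=cv2.INTER_CUBIC) for x in (a,b)]))
E
```

```text
cup (array([ 0.45133931, -0.20068155,  0.11560152]), [array([-0.04247328,  0.12087586]), array([ 0.12403919, -0.02132741])])
mat (array([ 0.52418636,  0.30032071, -0.00479568]), [array([ 0.08767332, -0.25611567]), array([-0.21760331,  0.02507074])])
tape [0.42161456 0.01499241 0.02      ]
pot [0.45266642 0.51065817 0.058     ]
beaker [0.59857305 0.43376797 0.07      ]
plate [ 0.4833493  -0.21560074  0.01      ]
bottle? [0.65410949 0.24019206 0.1       ]
```

View pics/c.png

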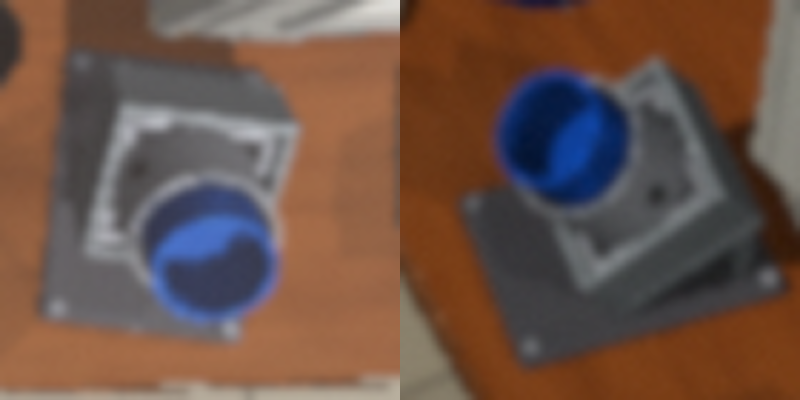

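```bash
python3 - <<'E'
from h import *
T=cam("top");S=cam("scene"); 
print("eyes",tri([T,S],[(376,195),(324,158)])[0],tri([T,S],[(402,184),(341,172)])[0])
print("rim",tri([T,S],[(446.7,223.7),(343.9,278.6)])); 
px=lambda u,v:(410+u*.175,180+v*.175)
for p in [(80,58),(55,308),(230,330)]: print(onz(T,px(*p),.012))
sx=lambda u,v:(315+(u-400)*.175,255+v*.175)
for p in [(473,203),(530,348),(768,276)]: print(onz(S,sx(*p),.012))
M=R.from_rotvec(ctrl.get_state()["tool_rot"]).as_matrix();print(M)
d=np.array([.40,.30,.28])-[.203,.617,.2215];print(M.T@d)
E
```

```text
eyes [0.50761514 0.03147318 0.37676319] [ 0.53123396 -0.02998134  0.36267343]
rim (array([ 0.4497185 , -0.20157181,  0.11960209]), [array([ 0.02481782, -0.07043516]), array([-0.07228756,  0.01233559])])
[ 0.55896965 -0.16932651  0.012     ]
[ 0.42361709 -0.14850284  0.012     ]
[ 0.40921185 -0.24243444  0.012     ]
[ 0.42326348 -0.15352688  0.012     ]
[ 0.40881242 -0.2454439   0.012     ]
[ 0.54188371 -0.26488643  0.012     ]
[[-9.49934693e-01  3.12448178e-01 -4.63501946e-04]
 [ 3.12448509e-01  9.49933180e-01 -1.69815859e-03]
 [-9.02906803e-05 -1.75796025e-03 -9.99998451e-01]]
[-0.28618859 -0.23967937 -0.0580529 ]
```

```bash
python3 inch.py '-.286 -.24 -.03 -.15 1;-.286 -.24 -.03 -.3 1;-.286 -.24 -.03 -.318 1;-.286 -.24 -.03 -.318 1;-.286 -.24 -.03 -.318 1;-.286 -.24 -.03 -.318 1;-.286 -.24 -.03 -.318 1;-.286 -.24 -.03 -.318 1;-.383 -.471 -.03 -.318 1;-.383 -.471 -.03 -.318 1;-.383 -.471 -.03 -.318 1;-.383 -.471 -.03 -.318 1;-.383 -.471 -.03 -.318 1'
```

```text
time: 1.4
position: [0.4193, 0.0488, 0.2523]
tool_rot: [-0.001, 3.142, 0.001]
ft_force: [0.2, 0.2, 0.2]
grip_width: 1.0
grip_force: 0.0
```

```bash
python3 inch.py '-.005 -.05 0 0 1;-.01 -.1 0 0 1;-.01 -.15 0 0 1;-.01 -.2 0 .1 1;-.01 -.24 0 .148 1;-.01 -.24 0 .148 1;-.01 -.24 0 .148 1'; python3 -c "
from h import *
snap('wrist','pics/w1.png')"
```

```text
time: 2.1
position: [0.4294, -0.1896, 0.2523]
tool_rot: [-0.235, -3.132, -0.001]
ft_force: [0.2, 0.4, 0.1]
grip_width: 0.996
grip_force: 0.0
```

View pics/w1.png

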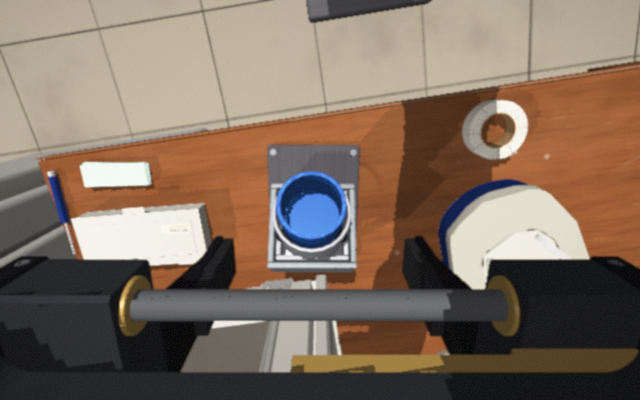

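The wrist view shows the cup mouth at about (312,208). The stand plate's sides are vertical in the image, so the tool yaw matches the lean plane. I'll take a second view from the side for height.

```bash
python3 inch.py '0 -.05 0 0 1;0 -.06 0 0 1;0 -.06 0 0 1'; cat >> h.py <<'E'
def ell(im,lo=(105,90,40),hi=(125,255,255)):
    m=cv2.inRange(cv2.cvtColor(im,cv2.COLOR_BGR2HSV),lo,hi); m[240:]=0
    m=cv2.morphologyEx(m,cv2.MORPH_OPEN,np.ones((3,3)))
    cs=cv2.findContours(m,cv2.RETR_EXTERNAL,cv2.CHAIN_APPROX_NONE)[0]
    cs=[c for c in cs if abs(cv2.boundingRect(c)[0]+cv2.boundingRect(c)[2]/2-320)<110]
    c=cv2.convexHull(max(cs,key=cv2.contourArea)); return c[:,0,:].astype(float)
E
python3 - <<'E'
from h import *
from scipy.optimize import least_squares
snap('wrist','pics/w2.png')
fs=['pics/w1.png','pics/w2.png']; C=[cams(f) for f in fs]; H=[ell(cv2.imread(f)) for f in fs]
E=[cv2.fitEllipse(h.astype(np.float32)) for h in H]; print(E)
print(tri(C,[np.array(e[0]) for e in E]))
def circ(X,yaw,tilt,r=.03):
    l=np.array([-np.cos(yaw),-np.sin(yaw),0]); a=l*np.sin(tilt)+np.array([0,0,np.cos(tilt)])
    y=np.cross(a,l);y/=np.linalg.norm(y);b=np.cross(y,a);t=np.linspace(0,2*np.pi,120)[:,None]
    return X+r*(np.cos(t)*y+np.sin(t)*b),a,y
def res(p):
    o=[]
    for c,h in zip(C,H):
        q=proj(c,circ(p[:3],p[3],np.radians(35))[0])
        o+=[cv2.pointPolygonTest(q.astype(np.float32),tuple(map(float,u)),True) for u in h]
    return np.array(o)
s=least_squares(res,[.45,-.2,.12,-.147],loss='soft_l1',x_scale=[.01,.01,.01,.1],diff_step=1e-3); print(s.x,np.abs(s.fun).mean(),res(s.x).round(1)[::4])
a=circ(s.x[:3],s.x[3],np.radians(35))[1:]; print(a, "underside of sleeve",s.x[:3]-.113*a[0])
E
```

```text
time: 2.45
position: [0.4206, -0.2489, 0.2524]
tool_rot: [-0.234, -3.133, -0.0]
ft_force: [0.8, 1.4, -0.6]
grip_width: 0.997
grip_force: 0.0
[((311.01531982421875, 207.8883056640625), (70.94371032714844, 76.0915298461914), 173.49269104003906), ((378.25738525390625, 207.7220458984375), (71.38416290283203, 77.6069564819336), 40.02321243286133)]
(array([ 0.44947111, -0.19939053,  0.12205525]), [array([2.22060090e-05, 4.25611078e-02]), array([-0.00027834, -0.04254624])])
[ 0.44110932 -0.19976141  0.13730871  0.11078937] 1.9048773218014818 [-0.7 -1.8 -2.7 -6.7 -0.   1.4 -0.1 -1.1  0.3  0.5  0.8 -1.  -6.4 -2.9
 -0.1 -1. ]
(array([-0.57005992, -0.06341625,  0.81915204]), array([ 0.11056286, -0.99386913,  0.        ])) underside of sleeve [ 0.50552609 -0.19259538  0.04474453]
```

```bash
python3 -c "
import cv2,numpy as np
a=cv2.imread('pics/w1.png')[135:275,255:375];b=cv2.imread('pics/w2.png')[135:275,320:440]
cv2.imwrite('pics/c2.png',np.hstack([cv2.resize(x,(400,467),interpolation=cv2.INTER_CUBIC) for x in (a,b)]))"
```

```text
(no output)
```

View pics/c2.png

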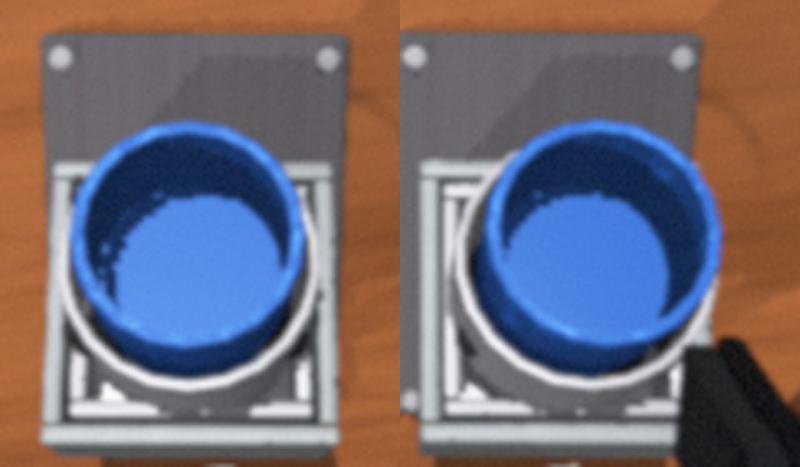

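```bash
python3 - <<'E'
from h import *
C=[cams(f) for f in ['pics/w1.png','pics/w2.png']]
u=lambda i,x,y:np.array([(255,320)[i]+(x-400*i)*.3,135+y*.3])
X,e=tri(C,[u(0,189,234),u(1,604.5,232.5)]);print(X,e)
for n,p,q in [("boltL",(60,57),(414,57)),("boltR",(329,58),(682,58))]: print(n,tri(C,[u(0,*p),u(1,*q)])[0],onz(C[0],u(0,*p),.01))
yaw=-.148
for i,ext in [(0,[(73,234),(305,234),(189,120),(189,348)]),(1,[(487,233),(722,233),(604,120),(604,345)])]:
    for yaw in (-.148,):
        l=np.array([-np.cos(yaw),-np.sin(yaw),0]);a=l*np.sin(.611)+np.array([0,0,np.cos(.611)]);y=np.cross(a,l);y/=np.linalg.norm(y);b=np.cross(y,a)
        t=np.linspace(0,6.28,200)[:,None];q=proj(C[i],X+.03*(np.cos(t)*y+np.sin(t)*b))
        print("pred",q.min(0),q.max(0),"seen",u(i,ext[0][0],ext[2][1]),u(i,ext[1][0],ext[3][1]))
print(X-.113*a, X-.014*a, ctrl.get_state()["position"])
E
```

```text
[ 0.44370539 -0.19769012  0.13143717] [array([-0.00047125, -0.0979093 ]), array([0.00093189, 0.09787282])]
boltL [ 0.41372279 -0.24131542  0.00998018] [ 0.41358117 -0.24128781  0.01      ]
boltR [ 0.42849596 -0.14759534  0.00782866] [ 0.42795362 -0.14773859  0.01      ]
pred [276.82648417 172.5117388 ] [346.56111647 239.69069909] seen [276.9 171. ] [346.5 239.4]
pred [346.50045816 172.27150008] [416.31608581 239.41907378] seen [346.1 171. ] [416.6 238.5]
[ 0.50782331 -0.20724947  0.03888172] [ 0.4516492  -0.19887446  0.11997012] [ 0.42119418 -0.24719545  0.25231694]
```

Rim centre is (0.444, -0.198, 0.131). The predicted circle matches the images and the bolt heights (8–10 mm) check out. Next I'll line up and descend around the rim.

```bash
python3 inch.py '-.0172 .05 0 0 1;-.0172 .0523 0 0 1;-.0172 .0523 .04 0 1;-.0172 .0523 .08 0 1;-.0172 .0523 .11 0 1;-.0172 .0523 .125 0 1;-.0172 .0523 .135 0 1;-.0172 .0523 .143 0 1;-.0172 .0523 .143 0 1'; python3 -c "
from h import *
st,im=snap('wrist','pics/w3.png');print(st['joint_positions'],st['position'],st['ft_force'],st['torque'])"
```

```text
time: 3.4
position: [0.4457, -0.1981, 0.109]
tool_rot: [-0.229, -3.132, -0.001]
ft_force: [0.2, -0.7, 0.7]
grip_width: 1.0
grip_force: 0.0
[-0.40803845  0.07068093  0.80679745  2.00700344 -0.05770735  1.08743747
  1.84917286] [ 0.44568052 -0.19806998  0.10901663] [ 0.18828479 -0.70325939  0.73296817] [ 0.00646358  0.02230731 -0.01771722]
```

View pics/w3.png

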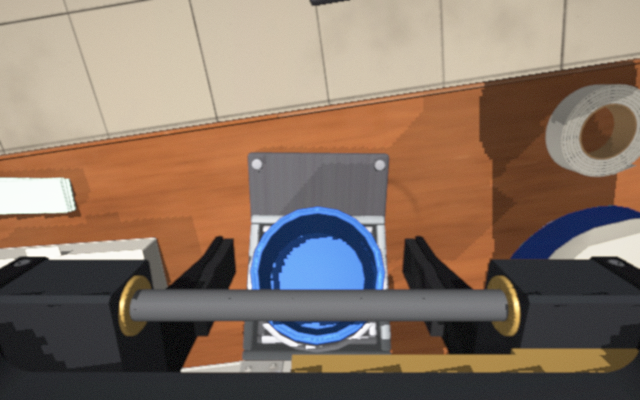

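The cup is centred between the open fingers: rim spans columns 250–386, fingers at 234 and 404. Closing.

```bash
python3 inch.py '0 0 0 0 .5;0 0 0 0 .5;0 0 0 0 .5;0 0 0 0 .5;0 0 0 0 .5;0 0 0 0 .5' 50
```

```text
time: 4.05
position: [0.4459, -0.199, 0.1098]
tool_rot: [0.232, 3.133, 0.001]
ft_force: [-0.1, 1.1, 2.7]
grip_width: 0.683
grip_force: 50.0
```

```bash
python3 inch.py '0 0 0 .12 .5;.0003 0 -.0004 .24 .5;.0003 0 -.0004 .3 .5;.0003 0 -.0004 .18 .5;.0006 0 -.0008 .06 .5;.0009 0 -.0012 -.06 .5;.0012 0 -.0016 -.18 .5;.0012 0 -.0016 -.3 .5;.0012 0 -.0016 -.18 .5;.0015 0 -.002 -.06 .5;.0018 0 -.0025 .06 .5;.002 0 -.003 .18 .5;.002 0 -.003 .3 .5;.002 0 -.003 .15 .5;.002 0 -.003 0 .5' 50; python3 -c "
from h import *
st,im=snap('wrist','pics/w4.png');print(st['ft_force'],st['torque'])"
```

```text
time: 5.55
position: [0.443, -0.2007, 0.1123]
tool_rot: [-0.224, -3.133, 0.005]
ft_force: [-3.1, -9.6, -3.2]
grip_width: 0.686
grip_force: 49.4
[-3.05555006 -9.56735483 -3.19223652] [-3.10265655  0.75637288 -0.92196024]
```

View pics/w4.png

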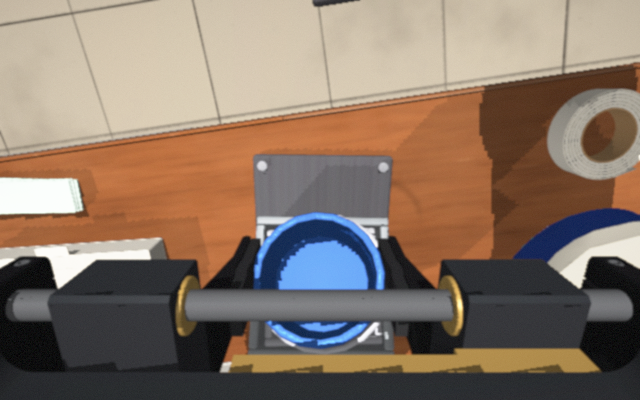

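```bash
python3 inch.py '0 0 0 -.12 .5;.0003 0 -.0004 -.24 .5;.0003 0 -.0004 -.3 .5;.0003 0 -.0004 -.18 .5;.0006 0 -.0008 -.06 .5;.0009 0 -.0012 .06 .5;.0012 0 -.0016 .18 .5;.0012 0 -.0016 .3 .5;.0012 0 -.0016 .18 .5;.0015 0 -.002 .06 .5;.0018 0 -.0025 -.06 .5;.002 0 -.003 -.18 .5;.002 0 -.003 -.3 .5;.0022 0 -.0032 -.18 .5;.0026 0 -.0036 -.06 .5;.0028 0 -.004 .06 .5;.003 0 -.0044 .18 .5;.003 0 -.0044 .3 .5;.003 0 -.0044 .15 .5;.003 0 -.0044 0 .5' 50; python3 -c "
from h import *
st,im=snap('wrist','pics/w5.png');print(st['ft_force'],st['torque'])
st,im2=snap('scene','pics/s5.png')
c=lambda f,y,h,x,w:cv2.resize(cv2.imread(f)[y:y+h,x:x+w],(400,300),interpolation=cv2.INTER_CUBIC)
cv2.imwrite('pics/c3.png',np.vstack([np.hstack([c('pics/w3.png',200,150,220,200),c('pics/w5.png',200,150,220,200)]),np.hstack([c('pics/scene0.png',250,75,310,100),c('pics/s5.png',250,75,310,100)])]))"
```

```text
time: 7.6
position: [0.4371, -0.2006, 0.116]
tool_rot: [-0.226, -3.127, 0.005]
ft_force: [-9.5, -10.3, 1.9]
grip_width: 0.661
grip_force: 51.0
[ -9.52864544 -10.33900467   1.94301549] [-3.51882442  2.36184958 -1.39207449]
```

View pics/c3.png

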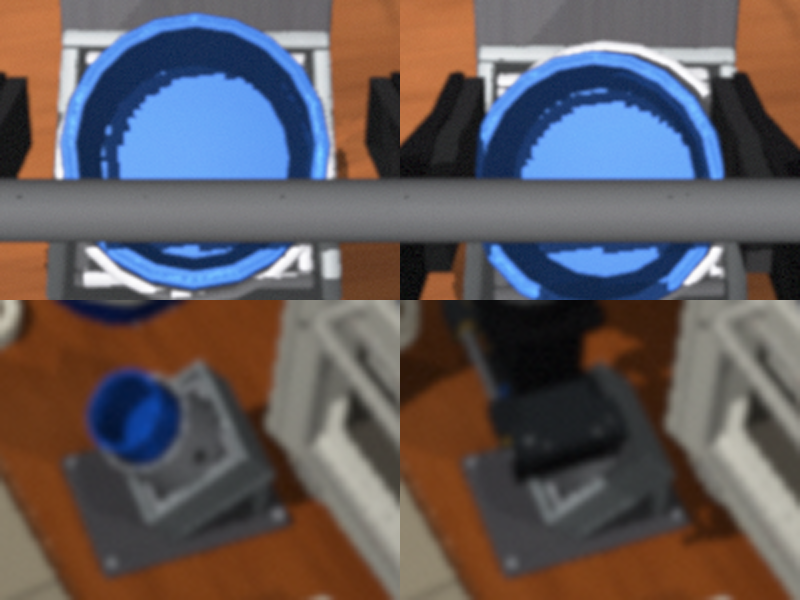

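```bash
cat > fit.py <<'E'
from h import *
from scipy.optimize import least_squares
import sys
def fit(f,ymax=287,x0=None,rad=.03,free=True):
    c=cams(f); im=cv2.imread(f); m=cv2.inRange(cv2.cvtColor(im,cv2.COLOR_BGR2HSV),(100,90,50),(125,255,255)); m[:,:235]=0;m[:,420:]=0;m[ymax:]=0
    m=cv2.morphologyEx(m,cv2.MORPH_OPEN,np.ones((3,3)));k=max(cv2.findContours(m,0,cv2.CHAIN_APPROX_NONE)[0],key=cv2.contourArea)
    h=cv2.convexHull(k)[:,0].astype(float); h=h[h[:,1]<ymax-3]
    h=np.vstack([h[(h[:,0]-h[:,0].mean())**2>=0]]); t=np.linspace(0,2*np.pi,361)[:,None]
    def circ(p):
        l=np.array([-np.cos(.152),np.sin(.152),0]);y0=np.array([.152,.988,0])
        r=R.from_rotvec(y0*0); a=l*np.sin(p[3])+np.array([0,0,np.cos(p[3])]); a=a+y0*p[4]; a/=np.linalg.norm(a)
        y=np.cross(a,l);y/=np.linalg.norm(y);b=np.cross(y,a);return p[:3]+rad*(np.cos(t)*y+np.sin(t)*b)
    def res(p):
        q=proj(c,circ(p)).astype(np.float32)
        return np.array([cv2.pointPolygonTest(q,(float(u[0]),float(u[1])),True) for u in h]+[(p[4])*20])
    s=least_squares(res,x0 if x0 is not None else [.44,-.198,.131,.6,0],x_scale=[.01,.01,.01,.2,.2],diff_step=1e-3,loss='soft_l1')
    return s.x,np.abs(s.fun[:-1]).mean(),len(h),(h.min(0),h.max(0))
if __name__=="__main__":
    np.set_printoptions(precision=4,suppress=True)
    for f in sys.argv[1:]: print(f,fit(f))
E
python3 fit.py pics/w3.png pics/w4.png pics/w5.png; python3 -c "
from h import *
for f in ['pics/w3.png','pics/w4.png','pics/w5.png']:
  print(np.load(f[:-4]+'.npz')['p'],np.load(f[:-4]+'.npz')['r'],proj(cams(f),[[.4137,-.2413,.009],[.4283,-.1477,.009]]))"
```

```text
pics/w3.png (array([ 0.441 , -0.1978,  0.1314,  0.7171,  0.0135]), np.float64(0.21920634905824363), 28, (array([251., 206.]), array([384., 282.])))
pics/w4.png (array([ 0.441 , -0.2004,  0.1384,  0.5989,  0.0073]), np.float64(0.3660831918826737), 21, (array([253., 212.]), array([385., 270.])))
pics/w5.png (array([ 0.441 , -0.2007,  0.1301,  1.0447,  0.0236]), np.float64(0.3257468496743317), 21, (array([257., 226.]), array([382., 283.])))
[ 0.44568052 -0.19806998  0.10901663] [-2.29109904e-01 -3.13220393e+00 -6.61048904e-04] [[256.8945761  163.93233886]
 [380.12682506 165.14579544]]
[ 0.44297218 -0.20068657  0.11233985] [-0.22405659 -3.13282755  0.00530117] [[262.21418109 165.60903421]
 [383.70240903 167.29113046]]
[ 0.43708332 -0.2005547   0.1160414 ] [-0.22608886 -3.12658037  0.00470006] [[264.23345091 172.62630359]
 [383.27110285 174.09397476]]
```

```bash
python3 - <<'E'
from h import *
from scipy.optimize import minimize
np.set_printoptions(precision=4,suppress=True)
t=np.linspace(0,2*np.pi,361)[:,None]
l=np.array([-np.cos(.152),np.sin(.152),0]);y0=np.array([np.sin(.152),np.cos(.152),0])
for f in ['pics/w3.png','pics/w4.png','pics/w5.png']:
    c=cams(f); im=cv2.imread(f); hsv=cv2.cvtColor(im,cv2.COLOR_BGR2HSV); m=cv2.inRange(hsv,(100,90,50),(125,255,255)); m[:,:235]=0;m[:,420:]=0;m[350:]=0;m[:200]=0
    m=cv2.morphologyEx(m,cv2.MORPH_OPEN,np.ones((3,3)))
    ks=[k for k in cv2.findContours(m,0,cv2.CHAIN_APPROX_NONE)[0] if cv2.contourArea(k)>60]
    h=cv2.convexHull(np.vstack(ks))[:,0].astype(float); h=h[h[:,1]<347]
    tp=h[h[:,1]<280]; print(f,h[np.argsort(h[:,1])][::4].tolist())
    for tilt in (None,):
      def cost(p,H=tp):
        X=np.array([.44+p[0]/1e3,-.2+p[1]/1e3,.13+p[2]/1e3]);a=l*np.sin(p[3]/10)+np.array([0,0,np.cos(p[3]/10)]);b=np.cross(y0,a)
        q=proj(c,X+.03*(np.cos(t)*y0+np.sin(t)*b)).astype(np.float32)
        return np.mean([min(abs(cv2.pointPolygonTest(q,(float(u[0]),float(u[1])),True)),4)**2 for u in H])
      for tt in (2,4,6,8,10):
        s=minimize(lambda p:cost([*p,tt]),[4,2,2],method='Nelder-Mead',options=dict(maxiter=300)); print(tt/10,s.x,round(s.fun,3),"allpts",round(cost([*s.x,tt],h),2))
E
```

```text
pics/w3.png [[320.0, 206.0], [337.0, 209.0], [281.0, 217.0], [363.0, 225.0], [375.0, 240.0], [254.0, 252.0], [384.0, 270.0], [382.0, 289.0], [361.0, 327.0], [282.0, 334.0], [338.0, 341.0], [328.0, 343.0]]
0.2 [2.9583 1.7732 1.602 ] 0.135 allpts 6.29
0.4 [2.6042 1.8029 2.868 ] 0.082 allpts 1.48
0.6 [1.7016 1.9368 2.5201] 0.085 allpts 0.68
0.8 [0.3619 2.1619 0.4492] 0.112 allpts 6.23
1.0 [-1.4765  2.5069 -2.5987] 0.696 allpts 7.36
pics/w4.png [[323.0, 212.0], [336.0, 214.0], [355.0, 224.0], [265.0, 238.0], [256.0, 253.0], [385.0, 270.0], [266.0, 323.0], [356.0, 336.0], [342.0, 344.0]]
0.2 [ 2.5185 -0.7129  6.109 ] 0.341 allpts 5.64
0.4 [ 1.9615 -0.6268  8.3179] 0.247 allpts 0.64
0.6 [ 1.0647 -0.4896  8.2373] 0.239 allpts 1.98
0.8 [-0.0389 -0.3173  5.6799] 0.289 allpts 2.9
1.0 [-1.3527 -0.1085  1.0468] 0.644 allpts 6.37
pics/w5.png [[328.0, 226.0], [338.0, 228.0], [353.0, 235.0], [267.0, 250.0], [379.0, 266.0], [257.0, 283.0], [374.0, 324.0], [264.0, 331.0]]
0.2 [ 4.1048 -1.5357  7.1623] 0.081 allpts 3.95
0.4 [ 3.2182 -1.4135 10.5423] 0.092 allpts 2.07
0.6 [ 2.2714 -1.2726 11.0601] 0.099 allpts 3.98
0.8 [ 1.4822 -1.1438  8.2711] 0.085 allpts 1.38
1.0 [ 0.9391 -1.0332  2.2504] 0.099 allpts 4.46
```

```bash
python3 - <<'E'
from h import *
np.set_printoptions(precision=4,suppress=True)
l=np.array([-np.cos(.152),np.sin(.152),0]);y0=np.array([np.sin(.152),np.cos(.152),0]);T=.611
a=l*np.sin(T)+np.array([0,0,np.cos(T)]);b=np.cross(y0,a)
X=np.array([.4430,-.1978,.1318])
im=cv2.imread('pics/w5.png')
for col in (310,330,345,360): print(col,[tuple(im[y,col]) for y in range(214,236,2)])
c=cams('pics/w5.png')
for lift in (0,.005,.01,.015):
  for ang in (-20,0,20,40):
    d=np.radians(ang);print(lift,ang,proj(c,X-(.028-lift)*a+.037*(-np.sign(b@-l)*-1*b*-np.cos(d)*1+np.sin(d)*y0))[0],end=' ')
  print(proj(c,X-(.028-lift)*a)[0])
E
```

```text
310 [(np.uint8(105), np.uint8(103), np.uint8(105)), (np.uint8(107), np.uint8(104), np.uint8(107)), (np.uint8(107), np.uint8(106), np.uint8(108)), (np.uint8(107), np.uint8(105), np.uint8(107)), (np.uint8(178), np.uint8(174), np.uint8(174)), (np.uint8(245), np.uint8(242), np.uint8(242)), (np.uint8(233), np.uint8(184), np.uint8(161)), (np.uint8(244), np.uint8(156), np.uint8(96)), (np.uint8(245), np.uint8(156), np.uint8(96)), (np.uint8(224), np.uint8(134), np.uint8(84)), (np.uint8(95), np.uint8(50), np.uint8(27))]
330 [(np.uint8(108), np.uint8(103), np.uint8(105)), (np.uint8(109), np.uint8(106), np.uint8(108)), (np.uint8(104), np.uint8(101), np.uint8(104)), (np.uint8(128), np.uint8(124), np.uint8(127)), (np.uint8(230), np.uint8(227), np.uint8(227)), (np.uint8(248), np.uint8(247), np.uint8(248)), (np.uint8(181), np.uint8(144), np.uint8(131)), (np.uint8(243), np.uint8(156), np.uint8(96)), (np.uint8(244), np.uint8(157), np.uint8(95)), (np.uint8(242), np.uint8(155), np.uint8(99)), (np.uint8(115), np.uint8(64), np.uint8(35))]
345 [(np.uint8(104), np.uint8(99), np.uint8(101)), (np.uint8(107), 
[... 798 characters left out ...]
16), np.uint8(213), np.uint8(209)), (np.uint8(164), np.uint8(160), np.uint8(157)), (np.uint8(185), np.uint8(182), np.uint8(181)), (np.uint8(246), np.uint8(244), np.uint8(244))]
0 -20 [303.3312 221.9759] 0 0 [324.974  218.4783] 0 20 [346.5877 222.4017] 0 40 [365.9568 233.4172] [324.691  283.3594]
0.005 -20 [302.9775 219.9581] 0.005 0 [325.1381 216.3837] 0.005 20 [347.2702 220.3938] 0.005 40 [367.1147 231.6558] [324.8577 282.7813]
0.01 -20 [302.6065 217.8413] 0.01 0 [325.3103 214.1867] 0.01 20 [347.9862 218.2874] 0.01 40 [368.3301 229.8071] [325.0332 282.1731]
0.015 -20 [302.2167 215.618 ] 0.015 0 [325.4911 211.8795] 0.015 20 [348.7383 216.0749] 0.015 40 [369.6072 227.8644] [325.2179 281.5326]
```

The sleeve's rim edge is within 2 px of its unmoved position, so it stays seated while the cup has risen about 7 mm. The cup sits off-centre in the pads, so I'll regrip it centred and keep twisting.

```bash
python3 inch.py '0 0 0 0 .8;0 0 0 0 .8;0 0 0 0 .8;-.005 -.001 0 0 .8;-.008 -.001 0 0 .8;-.008 -.001 0 0 .8;-.008 -.001 0 0 .5;-.008 -.001 0 0 .5;-.008 -.001 0 0 .5;-.008 -.001 0 0 .5;-.008 -.001 0 0 .5' 55; python3 -c "
from h import *
st,im=snap('wrist','pics/w6.png');print(st['position'],st['ft_force'],st['torque'])"
```

```text
time: 8.8
position: [0.4483, -0.2012, 0.1168]
tool_rot: [-0.233, -3.133, 0.001]
ft_force: [0.2, -2.1, -3.0]
grip_width: 0.687
grip_force: 54.8
[ 0.44828184 -0.20115846  0.1168006 ] [ 0.20463192 -2.09524535 -3.03088321] [-0.75039044 -0.02712213 -0.05407536]
```

```bash
python3 inch.py '0 0 0 -.12 .5;.0003 0 -.0005 -.24 .5;.0003 0 -.0005 -.3 .5;.0003 0 -.0005 -.18 .5;.0006 0 -.001 -.06 .5;.0009 0 -.0016 .06 .5;.0012 0 -.0022 .18 .5;.0012 0 -.0022 .3 .5;.0012 0 -.0022 .18 .5;.0015 0 -.0028 .06 .5;.0018 0 -.0034 -.06 .5;.002 0 -.004 -.18 .5;.002 0 -.004 -.3 .5;.0023 0 -.0045 -.18 .5;.0026 0 -.005 -.06 .5;.0029 0 -.0055 .06 .5;.0032 0 -.006 .18 .5;.0032 0 -.006 .3 .5;.0032 0 -.006 .15 .5;.0032 0 -.006 0 .5' 55; cat > fit2.py <<'E'
from h import *
from scipy.optimize import minimize
import sys
np.set_printoptions(precision=4,suppress=True)
t=np.linspace(0,2*np.pi,361)[:,None]
l=np.array([-np.cos(.152),np.sin(.152),0]);y0=np.array([np.sin(.152),np.cos(.152),0])
f=sys.argv[1]; st,_=snap('wrist',f); print(st['position'],st['ft_force'],st['torque'])
c=cams(f); im=cv2.imread(f); hsv=cv2.cvtColor(im,cv2.COLOR_BGR2HSV); m=cv2.inRange(hsv,(100,90,50),(125,255,255)); m[:,:235]=0;m[:,420:]=0;m[350:]=0;m[:180]=0
m=cv2.morphologyEx(m,cv2.MORPH_OPEN,np.ones((3,3)))
ks=[k for k in cv2.findContours(m,0,cv2.CHAIN_APPROX_NONE)[0] if cv2.contourArea(k)>60]
h=cv2.convexHull(np.vstack(ks))[:,0].astype(float); h=h[h[:,1]<347]; tp=h[h[:,1]<280]
for tt in (2,4,6,8):
    def cost(p,H=tp):
        X=np.array([.44+p[0]/1e3,-.2+p[1]/1e3,.13+p[2]/1e3]);a=l*np.sin(tt/10)+np.array([0,0,np.cos(tt/10)]);b=np.cross(y0,a)
        q=proj(c,X+.03*(np.cos(t)*y0+np.sin(t)*b)).astype(np.float32)
        return np.mean([min(abs(cv2.pointPolygonTest(q,(float(u[0]),float(u[1])),True)),4)**2 for u in H])
    s=minimize(cost,[4,2,12],method='Nelder-Mead',options=dict(maxiter=300)); print(tt/10,s.x+[440,-200,130],round(s.fun,3),"all",round(cost(s.x,h),2))
T=.611;a=l*np.sin(T)+np.array([0,0,np.cos(T)]);b=np.cross(y0,a);X=np.array([.4430,-.1978,.1318])
for ang in (0,20):
    d=np.radians(ang); u=proj(c,X-.028*a+.037*(-b*np.sign(b@-l)*-1*-1*np.cos(d)*-1+np.sin(d)*y0))[0]
    q=proj(c,X-.028*a+.037*(l@b*b/abs(l@b)*np.cos(d)+np.sin(d)*y0))[0]
    k=int(round(q[0])); col=im[:,k].astype(int); w=[y for y in range(180,260) if col[y].min()>150]
    print("sleeve edge pred",q,"white rows",w)
E
python3 fit2.py pics/w7.png
```

```text
time: 10.85
position: [0.4426, -0.2004, 0.1217]
tool_rot: [-0.223, -3.128, 0.002]
ft_force: [-5.4, -9.9, -4.7]
grip_width: 0.681
grip_force: 54.5
[ 0.4426 -0.2004  0.1217] [-5.4241 -9.8728 -4.6687] [-3.1918  1.3289 -0.9176]
0.2 [ 444.1726 -200.6065  140.1513] 0.323 all 5.08
0.4 [ 443.8331 -200.583   141.5511] 0.361 all 1.27
0.6 [ 442.9737 -200.4492  141.2803] 0.372 all 2.46
0.8 [ 441.7272 -200.2174  139.1285] 0.304 all 2.91
sleeve edge pred [323.3651 206.5871] white rows [209, 210, 211, 212]
sleeve edge pred [344.5751 210.4292] white rows [213, 214, 215, 216, 217, 218]
```

The cup didn't rise this time: with both pads on the rim, the vertical tool's twist makes them slip along the wall. I'll change to gripping one side of the wall and moving it round the cup's tilted circle.

```bash
python3 inch.py '0 0 0 0 1;0 0 0 0 1;0 0 0 0 1;0 0 -.03 0 1;0 0 -.06 0 1;0 0 -.06 0 1' && python3 fit2.py pics/w8.png
```

```text
time: 11.5
position: [0.4487, -0.2008, 0.1873]
tool_rot: [0.231, 3.124, 0.0]
ft_force: [-0.4, -0.3, -0.4]
grip_width: 0.989
grip_force: 0.0
[ 0.4487 -0.2008  0.1873] [-0.3594 -0.261  -0.4498] [ 0.0276 -0.0622 -0.0278]
0.2 [ 443.9003 -197.5198  140.5488] 2.084 all 2.08
0.4 [ 443.3655 -197.4296  139.3974] 1.73 all 1.73
0.6 [ 442.2757 -197.2725  140.9783] 2.519 all 2.52
0.8 [ 440.221  -196.9851  142.739 ] 4.843 all 4.84
sleeve edge pred [321.3701 169.2867] white rows []
sleeve edge pred [337.8327 172.0916] white rows []
```

```bash
python3 inch.py '0 .03 -.02 0 1;0 .03 -.02 0 1;0 .03 -.02 0 1' && python3 - <<'E'
from h import *
from scipy.optimize import minimize
np.set_printoptions(precision=4,suppress=True)
snap('wrist','pics/w9.png')
t=np.linspace(0,2*np.pi,361)[:,None]
l=np.array([-np.cos(.152),np.sin(.152),0]);y0=np.array([np.sin(.152),np.cos(.152),0])
def hull(f):
    hsv=cv2.cvtColor(cv2.imread(f),cv2.COLOR_BGR2HSV);m=cv2.inRange(hsv,(100,90,50),(125,255,255));m[:,:200]=0;m[:,430:]=0;m[283:]=0
    m=cv2.morphologyEx(m,cv2.MORPH_OPEN,np.ones((3,3)));n,L,S,_=cv2.connectedComponentsWithStats(m);k=1+S[1:,4].argmax();print(f,S[k])
    h=cv2.convexHull(cv2.findContours((L==k).astype(np.uint8),0,1)[0][0])[:,0].astype(float);y=h[:,1].min();return h[h[:,1]<y+.55*(h[:,0].max()-h[:,0].min())]
D=[(cams(f),hull(f)) for f in ['pics/w8.png','pics/w9.png']]
D0=[(cams(f),hull(f)) for f in ['pics/w1.png','pics/w2.png']]
def go(D):
    def cost(p):
        X=np.array([.44+p[0]/1e3,-.2+p[1]/1e3,.13+p[2]/1e3]);a=l*np.sin(p[3]/10)+np.array([0,0,np.cos(p[3]/10)])+y0*p[4]/10;a/=np.linalg.norm(a);b=np.cross(y0,a);b/=np.linalg.norm(b);y=np.cross(a,b)
        return np.mean([min(abs(cv2.pointPolygonTest(proj_,(float(u[0]),float(u[1])),True)),4)**2 for c,h in D for proj_ in [proj(c,X+.03*(np.cos(t)*y+np.sin(t)*b)).astype(np.float32)] for u in h])
    s=minimize(cost,[4,2,5,6,0],method='Nelder-Mead',options=dict(maxiter=800));print(s.x,s.fun)
go(D0);go(D)
a,b=cv2.imread('pics/w8.png')[140:290,230:430],cv2.imread('pics/w9.png')[140:290,200:400]
cv2.imwrite('pics/c4.png',np.hstack([cv2.resize(x,(400,300),interpolation=cv2.INTER_CUBIC) for x in (a,b)]))
E
```

```text
time: 11.85
position: [0.45, -0.1698, 0.2026]
tool_rot: [0.229, 3.133, 0.0]
ft_force: [-0.4, -1.2, 0.6]
grip_width: 1.0
grip_force: 0.0
pics/w8.png [ 277  163   92   98 6941]
pics/w9.png [ 236  164   87   92 6231]
pics/w1.png [ 276  171   71   77 4274]
pics/w2.png [ 342  170   75   77 4367]
[1.9571 1.4025 2.9388 5.3437 0.0048] 0.37744148266125754
[1.6059 2.9614 3.102  6.4264 0.0013] 0.11904912135223165
```

View pics/c4.png

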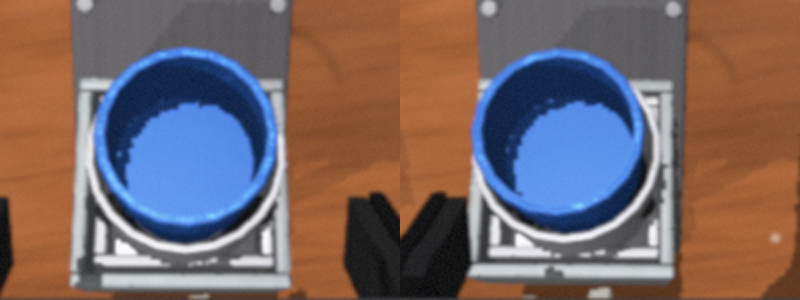

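The cup has settled back to its start pose, rim (0.442, -0.197, 0.133), so the earlier twist only slipped and rocked things. The arm is already above the left side of the wall, so I'll descend with one finger inside and one outside.

```bash
python3 inch.py '0 0 0 0 .38;0 0 0 0 .38;0 0 0 0 .38;0 0 0 0 .38;0 0 .03 0 .38;0 0 .06 0 .38;0 0 .075 0 .38;0 0 .075 0 .38;0 0 .075 0 .38'; python3 -c "
from h import *
st=ctrl.get_state();print(st['position'],st['joint_positions'])"
```

```text
time: 12.8
position: [0.4499, -0.1708, 0.1283]
tool_rot: [0.232, 3.133, -0.0]
ft_force: [0.3, -0.4, 0.9]
grip_width: 0.391
grip_force: 0.0
[ 0.44992788 -0.17075189  0.12834194] [-0.45319294  0.01948223  0.77694447  2.00077607 -0.01483085  1.12679124
  1.75278595]
```

```bash
python3 inch.py '.001 .001 .01 0 .38;.001 .001 .018 0 .38;.001 .001 .018 0 .38;.001 .001 .018 0 0;.001 .001 .018 0 0;.001 .001 .018 0 0;.001 .001 .018 0 0;.001 .001 .018 0 0' 55
```

```text
time: 13.6
position: [0.4495, -0.1701, 0.1103]
tool_rot: [0.231, 3.132, -0.001]
ft_force: [2.1, 0.4, -2.8]
grip_width: 0.053
grip_force: 54.8
```

The wall is gripped (4.6 mm opening on the curved 3 mm wall). I'll test one stroke without rise and check the forces.

```bash
python3 inch.py '-.0035 -.0003 -.0024 .123 0;-.0069 -.0013 -.0048 .248 0;-.0102 -.0028 -.0071 .377 0'; python3 inch.py '0 0 0 0 0'
```

```text
time: 13.9
position: [0.4594, -0.1703, 0.1167]
tool_rot: [-0.818, -3.033, -0.007]
ft_force: [2.7, 7.8, -3.7]
grip_width: 0.066
grip_force: 58.3
time: 14.0
position: [0.4602, -0.1702, 0.1172]
tool_rot: [0.815, 3.033, 0.007]
ft_force: [1.6, 5.2, -1.2]
grip_width: 0.065
grip_force: 55.9
```

```bash
python3 inch.py '.0036 .0002 .0023 -.129 0;.0072 -.0001 .0047 -.254 0;.0105 -.0012 .0071 -.377 0;.0137 -.0027 .0095 -.5 0;.0165 -.0049 .0119 -.625 0;.019 -.0075 .0142 -.754 0';  python3 -c "
from h import *
st=ctrl.get_state();print(st['torque'],st['joint_positions'])"; python3 inch.py '0 0 0 0 0'
```

```text
time: 14.6
position: [0.443, -0.1729, 0.1063]
tool_rot: [-0.363, 3.111, -0.006]
ft_force: [-0.5, -1.8, 19.3]
grip_width: 0.057
grip_force: 65.1
[-1.06500652 -0.33438143 -0.59130638] [-0.43559577  0.02432704  0.76991028  2.04542197 -0.02021237  1.06817125
  2.14676276]
time: 14.7
position: [0.4421, -0.1735, 0.1061]
tool_rot: [-0.359, 3.112, -0.007]
ft_force: [-0.0, -3.4, 13.6]
grip_width: 0.06
grip_force: 63.4
```

```bash
python3 inch.py '-.0034 .0002 -.0026 .129 0;-.0068 0 -.0053 .254 0;-.01 -.001 -.008 .377 0'; python3 inch.py '-.0035 -.0003 -.0026 .123 0;-.0067 -.0013 -.0052 .248 0;-.0098 -.0028 -.0077 .377 0;-.0098 -.0028 -.0077 .377 0;-.0064 -.0013 -.0056 .248 0;-.0028 -.0003 -.0034 .123 0;.0008 0 -.0012 0 0;.0045 -.0003 .001 -.123 0;.0081 -.0013 .0032 -.248 0;.0115 -.0028 .0053 -.377 0;.0115 -.0028 .0053 -.377 0;.0083 -.0013 .0028 -.248 0;.005 -.0003 .0002 -.123 0;.0017 0 -.0024 0 0;-.0016 -.0003 -.005 .123 0;-.005 -.0013 -.0077 .248 0;-.0081 -.0028 -.0102 .377 0;-.0046 -.0013 -.0081 .248 0;-.001 -.0003 -.0058 .123 0;.0026 0 -.0037 0 0'; python3 fit2.py pics/w10.png|head -1
```

```text
time: 15.0
position: [0.4501, -0.1711, 0.1116]
tool_rot: [0.239, 3.128, -0.005]
ft_force: [3.9, -3.0, -6.5]
grip_width: 0.049
grip_force: 55.8
time: 17.0
position: [0.4491, -0.1694, 0.1161]
tool_rot: [0.223, 3.126, -0.001]
ft_force: [4.1, -3.4, 5.4]
grip_width: 0.047
grip_force: 61.6
[ 0.4491 -0.1694  0.1161] [ 4.0926 -3.374   5.4188] [-0.8548 -1.2438 -0.242 ]
```

```bash
python3 inch.py '.0037 -.0003 .0021 -.123 0;.0074 -.0013 .0041 -.248 0;.0109 -.0028 .0061 -.377 0;.0076 -.0013 .0038 -.248 0;.0044 -.0003 .0011 -.123 0;.0011 0 -.0016 0 0;-.0021 -.0003 -.0044 .123 0;-.0053 -.0013 -.0071 .248 0;-.0084 -.0028 -.0097 .377 0;-.0051 -.0013 -.0074 .248 0;-.0014 -.0003 -.0053 .123 0;.0023 0 -.0033 0 0;.006 -.0003 -.0012 -.123 0;.0097 -.0013 .0009 -.248 0;.0132 -.0028 .0028 -.377 0;.0099 -.0013 .0005 -.248 0;.0067 -.0003 -.0022 -.123 0;.0034 0 -.0049 0 0'; python3 - <<'E'
from h import *
st,im=snap('wrist','pics/w11.png')
p,q=[cv2.imread(f'pics/{n}.png') for n in('w8','w11')]
cv2.imwrite('pics/c5.png',np.vstack([cv2.resize(q,(800,500))[100:]]))
E
```

```text
time: 18.85
position: [0.444, -0.1699, 0.1205]
tool_rot: [0.242, 3.128, -0.003]
ft_force: [1.3, 0.3, 1.9]
grip_width: 0.043
grip_force: 59.0
```

View pics/c5.png

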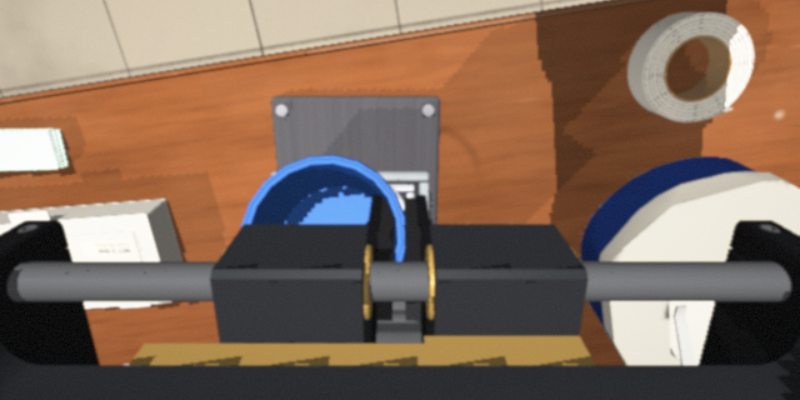

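The view shows the rim's arc from (196,252) over (260,205) to (322,248), with a finger on its right wall. I'll fit the rim position numerically.

```bash
cat > fit3.py <<'E'
from h import *
from scipy.optimize import minimize
import sys
np.set_printoptions(precision=4,suppress=True)
t=np.linspace(0,2*np.pi,361)[:,None]
l=np.array([-np.cos(.152),np.sin(.152),0]);y0=np.array([np.sin(.152),np.cos(.152),0])
def arc(f,ymax,xr=(150,345)):
    hsv=cv2.cvtColor(cv2.imread(f),cv2.COLOR_BGR2HSV);m=cv2.inRange(hsv,(100,90,50),(125,255,255));m[:,:xr[0]]=0;m[:,xr[1]:]=0;m[ymax:]=0
    m=cv2.morphologyEx(m,cv2.MORPH_OPEN,np.ones((3,3)));n,L,S,_=cv2.connectedComponentsWithStats(m);k=1+S[1:,4].argmax()
    h=cv2.convexHull(cv2.findContours((L==k).astype(np.uint8),0,1)[0][0])[:,0].astype(float);return h[h[:,1]<ymax-3]
def fit(f,ymax=250,tilts=(.3,.45,.611,.75),xr=(150,345)):
    c=cams(f);h=arc(f,ymax,xr);print(f,h.min(0),h.max(0),len(h))
    for T in tilts:
        a=l*np.sin(T)+np.array([0,0,np.cos(T)]);b=np.cross(y0,a)
        def cost(p):
            q=proj(c,np.array([.44,-.2,.13])+np.array(p)/1e3+.03*(np.cos(t)*y0+np.sin(t)*b)).astype(np.float32)
            return np.mean([min(abs(cv2.pointPolygonTest(q,(float(u[0]),float(u[1])),True)),5)**2 for u in h])
        s=minimize(cost,[0,0,8],method='Nelder-Mead',options=dict(maxiter=400));print(T,s.x+[440,-200,130],round(s.fun,3))
if __name__=="__main__":
    for f in sys.argv[1:]: fit(f)
E
python3 fit3.py pics/w10.png pics/w11.png
```

```text
pics/w10.png [197. 202.] [317. 246.] 18
0.3 [ 439.9989 -199.9997  141.8583] 19.597
0.45 [ 440.0276 -194.7309  139.8258] 0.07
0.611 [ 441.2955 -197.0141  131.7285] 0.543
0.75 [ 440.0017 -199.9964  127.7952] 10.218
pics/w11.png [198. 204.] [320. 246.] 21
0.3 [ 437.1342 -196.2335  139.6261] 0.299
0.45 [ 440.0016 -199.998   126.3251] 4.574
0.611 [ 440.0017 -199.9978  124.5577] 4.279
0.75 [ 440.0033 -199.9984  120.7824] 5.55
```

```bash
sed -i "s/minimize(cost,\[0,0,8\],method='Nelder-Mead',options=dict(maxiter=400))/minimize(cost,[2,2,6],method='Powell',options=dict(maxiter=400))/; s/,5)\*\*2/,30)**2/" fit3.py; python3 fit3.py pics/w10.png pics/w11.png
```

```text
pics/w10.png [197. 202.] [317. 246.] 18
0.3 [ 440.4809 -194.4274  139.3776] 0.133
0.45 [ 440.0265 -194.7299  139.8278] 0.07
0.611 [ 439.491  -195.354   138.1613] 0.076
0.75 [ 439.0704 -196.1523  134.7762] 0.123
pics/w11.png [198. 204.] [320. 246.] 21
0.3 [ 437.1326 -196.2313  139.6329] 0.299
0.45 [ 436.4172 -196.2941  140.9765] 0.136
0.611 [ 435.5336 -196.6075  140.5411] 0.051
0.75 [ 434.752  -197.0809  138.4567] 0.059
```

The rim has moved 11 mm purely along the axis. Wrist load is under 3 N, well short of the sleeve's 8 N weight, so the cup is sliding out of the sleeve. Continuing.

```bash
python3 inch.py '-.0033 -.0003 -.0027 .123 0;-.0064 -.0013 -.0055 .248 0;-.0095 -.0028 -.0081 .377 0;-.0062 -.0013 -.0058 .248 0;-.0026 -.0003 -.0037 .123 0;.0011 0 -.0016 0 0;.0049 -.0003 .0004 -.123 0;.0085 -.0013 .0025 -.248 0;.012 -.0028 .0045 -.377 0;.0087 -.0013 .0022 -.248 0;.0056 -.0003 -.0005 -.123 0;.0023 0 -.0033 0 0;-.001 -.0003 -.006 .123 0;-.0041 -.0013 -.0087 .248 0;-.0072 -.0028 -.0114 .377 0;-.0039 -.0013 -.0091 .248 0;-.0003 -.0003 -.007 .123 0;.0036 0 -.0051 0 0'; python3 -c "
from h import *
snap('wrist','pics/w12.png')"; python3 fit3.py pics/w12.png
```

```text
time: 20.7
position: [0.4401, -0.1679, 0.125]
tool_rot: [0.22, 3.131, -0.001]
ft_force: [3.3, -2.1, 2.4]
grip_width: 0.045
grip_force: 61.6
pics/w12.png [198. 204.] [320. 245.] 21
0.3 [ 433.1933 -193.7978  145.8294] 0.226
0.45 [ 432.547  -193.9053  146.9475] 0.102
0.611 [ 431.7541 -194.2709  146.2012] 0.052
0.75 [ 431.0595 -194.7889  143.8083] 0.086
```

```bash
python3 inch.py '.004 -.0003 .0017 -.123 0;.0078 -.0013 .0035 -.248 0;.0116 -.0028 .0051 -.377 0;.0086 -.0013 .0023 -.248 0;.0057 -.0003 -.0007 -.123 0;.0026 0 -.0038 0 0;.0034 0 -.0049 0 0;.0046 0 -.0066 0 0;.0057 0 -.0082 0 0'; python3 -c "
from h import *
st,_=snap('wrist','pics/w13.png');print(st['torque'])"; python3 fit3.py pics/w13.png
```

```text
time: 21.65
position: [0.4342, -0.1669, 0.1331]
tool_rot: [0.228, 3.131, 0.0]
ft_force: [6.2, -1.3, -0.9]
grip_width: 0.047
grip_force: 61.8
[-0.22108295 -1.50829955  0.06093636]
pics/w13.png [201. 205.] [319. 241.] 18
0.3 [ 427.6391 -192.7013  153.5849] 0.073
0.45 [ 426.866  -192.7938  155.1297] 0.021
0.611 [ 426.0092 -193.1974  154.6038] 0.027
0.75 [ 425.333  -193.8082  152.1584] 0.091
```

Free: the wrist z load is just the cup's weight. I'll draw it out along the axis and then lift.

```bash
python3 inch.py '.003 0 -.0045 0 0;.0065 0 -.0095 0 0;.01 0 -.015 0 0;.0135 0 -.0205 0 0;.017 0 -.026 0 0;.0205 0 -.0315 0 0;.024 0 -.037 0 0;.0275 0 -.0425 0 0;.03 0 -.048 0 0;.031 0 -.054 0 0'; python3 -c "
from h import *
st,_=snap('wrist','pics/w14.png');print(st['torque'],st['joint_positions'])"; python3 fit3.py pics/w14.png
```

```text
time: 22.7
position: [0.4022, -0.1624, 0.1871]
tool_rot: [-0.232, -3.133, -0.0]
ft_force: [-0.8, 0.2, -0.9]
grip_width: 0.045
grip_force: 60.3
[ 0.04555375  0.03895912 -0.01074049] [-0.43668508 -0.19414266  0.68893389  2.02325687  0.12842204  1.27156546
  1.627902  ]
pics/w14.png [198. 204.] [319. 245.] 16
0.3 [ 394.714  -187.9025  209.1434] 0.296
0.45 [ 394.1528 -188.1187  209.8433] 0.14
0.611 [ 393.4801 -188.6311  208.5063] 0.056
0.75 [ 392.9065 -189.299   205.5173] 0.051
```

```bash
python3 inch.py '0 0 -.03 -.05 0;0 0 -.06 -.1 0;0 .03 -.06 -.15 0;0 .07 -.06 -.15 0;-.001 .1135 -.06 -.15 0;.003 .15 -.06 -.15 0;.007 .185 -.06 -.15 0;.009 .213 -.06 -.15 0;.006 .25 -.06 -.15 0;.003 .29 -.06 -.15 0;0 .33 -.06 -.15 0;-.0035 .3667 -.06 -.15 0;-.005 .4 -.06 -.15 0;-.007 .44 -.06 -.15 0;-.008 .4685 -.06 -.15 0;-.008 .4685 -.06 -.15 0;-.008 .4685 -.06 -.15 0'; python3 - <<'E'
from h import *
st,im=snap('wrist','pics/w15.png');_,tp=snap('top','pics/t15.png');_,sc=snap('scene','pics/s15.png')
T=cam("top");S=cam("scene");m=[]
for c,f,g in ((T,'pics/top0.png',(274,206)),(S,'pics/scene0.png',(297,194))):
    h=cv2.cvtColor(cv2.imread(f),cv2.COLOR_BGR2HSV);k=cv2.inRange(h,(0,0,150),(180,70,255));n,L,s,C=cv2.connectedComponentsWithStats(k);i=L[g[1],g[0]];print(s[i],C[i],onz(c,C[i],.004));m.append(C[i])
print(tri([T,S],m))
# sleeve before/after in top & scene: brightness diff of region outside cup
print(st['torque'])
E
```

```text
time: 24.45
position: [0.4792, 0.3, 0.246]
tool_rot: [0.006, -3.141, 0.003]
ft_force: [-0.8, -0.5, -1.9]
grip_width: 0.048
grip_force: 60.3
[ 254  185   41   41 1332] [273.88588589 205.3460961 ] [0.5247088  0.29995163 0.004     ]
[281 182  32  23 576] [296.29513889 193.17881944] [0.52101414 0.296977   0.004     ]
(array([ 5.23917939e-01,  3.00853796e-01, -3.85916573e-04]), [array([-0.12646422,  0.37422048]), array([ 0.3168992 , -0.03775282])])
[ 0.01633558  0.028248   -0.01990886]
```

Pad centre is (0.523, 0.299). I'll move the cup just above it, then ease the grip so it can swing upright about the pinch.

```bash
python3 inch.py '-.03 .026 .02 0 0;-.044 .026 .05 0 0;-.044 .026 .08 0 0;-.044 .026 .11 0 0;-.044 .026 .13 0 0;-.044 .026 .145 0 0;-.044 .026 .15 0 0;-.044 .026 .15 0 0;-.044 .026 .15 0 0'; cat > tl.py <<'E'
from fit3 import *
f=sys.argv[1]; st,_=snap('wrist',f); z=np.load(f[:-4]+'.npz'); M=R.from_rotvec(z['r']).as_matrix()
c=cams(f);h=arc(f,250);print(st['position'],st['torque'],st['grip_width'],'arc',h.min(0),h.max(0))
for T in (0,.2,.4,.6,.8):
    def cost(p):
        a=M@np.array([np.sin(T),0,-np.cos(T)]);b=np.cross(M[:,1],a)
        q=proj(c,z['p']+M@(np.array(p)/1e3)+.03*(np.cos(t)*M[:,1]+np.sin(t)*b)).astype(np.float32)
        return np.mean([min(abs(cv2.pointPolygonTest(q,(float(u[0]),float(u[1])),True)),30)**2 for u in h])
    s=minimize(cost,[4,-27,-20],method='Powell');print(T,s.x,round(s.fun,3))
E
python3 tl.py pics/w16.png; python3 inch.py '0 0 0 0 0;0 0 0 0 0' 12; python3 tl.py pics/w17.png
```

```text
time: 25.5
position: [0.5243, 0.3261, 0.0982]
tool_rot: [-0.003, 3.14, 0.002]
ft_force: [0.8, 0.5, -1.7]
grip_width: 0.044
grip_force: 60.3
[0.5243 0.3261 0.0982] [ 0.1027  0.0117 -0.0004] 0.04361276144544719 arc [198. 205.] [320. 246.]
0 [  2.1775 -27.2217 -14.4256] 0.941
0.2 [  2.6321 -26.8939 -19.5218] 0.408
0.4 [  3.4652 -26.9667 -22.3632] 0.143
0.6 [  4.4524 -27.4705 -22.2247] 0.037
0.8 [  5.4339 -28.3536 -18.8486] 0.094
time: 25.75
position: [0.5238, 0.3261, 0.0976]
tool_rot: [-0.004, 3.14, 0.001]
ft_force: [0.0, -0.5, -1.8]
grip_width: 0.064
grip_force: 12.7
[0.5238 0.3261 0.0976] [0.116  0.0693 0.0389] 0.06384416570699639 arc [199. 205.] [320. 245.]
0 [  1.8433 -27.0944 -13.7852] 0.715
0.2 [  2.385  -26.7317 -19.1772] 0.297
0.4 [  3.218  -26.8276 -21.9949] 0.091
0.6 [  4.1607 -27.3809 -21.6919] 0.019
0.8 [  5.0175 -28.3676 -17.8671] 0.096
```

```bash
python3 inch.py '0 0 0 0 0;0 0 0 0 0;0 0 0 0 0' 6; python3 tl.py pics/w18.png; python3 inch.py '0 0 0 0 0;0 0 0 0 0' 4; python3 tl.py pics/w19.png
```

```text
time: 26.1
position: [0.5234, 0.3258, 0.0968]
tool_rot: [-0.004, 3.142, 0.0]
ft_force: [0.0, 0.6, -2.0]
grip_width: 0.063
grip_force: 6.7
[0.5234 0.3258 0.0968] [0.0607 0.0664 0.0048] 0.06323469008841467 arc [199. 205.] [320. 245.]
0 [  1.9984 -26.9298 -14.2914] 0.795
0.2 [  2.5262 -26.5822 -19.615 ] 0.342
0.4 [  3.3582 -26.6877 -22.3964] 0.118
0.6 [  4.3142 -27.2442 -22.0885] 0.033
0.8 [  5.2027 -28.222  -18.3003] 0.098
time: 26.35
position: [0.5234, 0.3258, 0.0968]
tool_rot: [0.003, -3.142, -0.0]
ft_force: [0.3, 0.7, -1.8]
grip_width: 0.072
grip_force: 4.3
[0.5234 0.3258 0.0968] [ 0.119   0.0678 -0.0018] 0.07168426756960458 arc [199. 205.] [320. 245.]
0 [  1.8275 -27.0766 -13.8117] 0.746
0.2 [  2.2836 -26.7559 -18.887 ] 0.298
0.4 [  3.0576 -26.8726 -21.502 ] 0.088
0.6 [  3.946  -27.4389 -21.0157] 0.021
0.8 [  4.7737 -28.4136 -17.1089] 0.115
```

Gravity alone doesn't swing it. I'll set the foot's edge on the pad and roll the cup upright over it with a light grip, stopping first to check contact.

```bash
python3 inch.py '.03 0 0 0 0;.061 0 0 0 0;.061 0 0 0 0;.061 0 .005 0 0;.061 0 .01 0 0;.061 0 .0145 0 0;.061 0 .0145 0 0' 10; python3 tl.py pics/w20.png
```

```text
time: 27.1
position: [0.4643, 0.328, 0.0842]
tool_rot: [-0.003, 3.138, 0.007]
ft_force: [-1.4, 1.2, 7.8]
grip_width: 0.059
grip_force: 10.9
[0.4643 0.328  0.0842] [ 0.3358  0.3865 -0.0172] 0.059392238023384815 arc [196. 204.] [320. 246.]
0 [  3.469  -27.065  -17.5355] 0.63
0.2 [  3.8849 -26.749  -22.47  ] 0.205
0.4 [  4.6552 -26.8577 -25.0404] 0.052
0.6 [  5.5806 -27.4042 -24.6226] 0.058
0.8 [  6.4975 -28.34   -20.9402] 0.227
```

```bash
python3 inch.py '-.005 0 -.0015 0 0;-.01 0 -.003 0 0;-.0145 0 -.004 0 0;-.0195 0 -.0048 0 0;-.0245 0 -.0055 0 0;-.0245 0 -.0055 0 0'; python3 tl.py pics/w21.png
```

```text
time: 27.75
position: [0.4878, 0.3248, 0.0871]
tool_rot: [-0.001, 3.141, -0.002]
ft_force: [-1.6, 0.2, -2.2]
grip_width: 0.057
grip_force: 9.9
[0.4878 0.3248 0.0871] [ 0.0198  0.0792 -0.0085] 0.05706264308990937 arc [195. 206.] [319. 246.]
0 [  4.4207 -26.1701 -21.5929] 1.831
0.2 [  4.848  -25.8457 -26.7078] 1.346
0.4 [  5.5936 -25.9932 -29.3065] 1.017
0.6 [  6.4363 -26.6315 -28.7219] 0.721
0.8 [  7.1489 -27.7557 -24.4496] 0.418
```

The cup slid up in the light grip instead of turning. I'll use the pad's 4 mm edge as a stop instead: put the foot on the table just in front of it and push the rim forward.

```bash
python3 inch.py '0 0 -.015 0 0;.03 0 -.015 0 0;.067 0 -.01 0 0;.067 0 -.002 0 0;.067 0 .006 0 0;.067 0 .011 0 0;.067 0 .014 0 0;.067 0 .014 0 0' 12; python3 tl.py pics/w22.png
```

```text
time: 28.6
position: [0.4249, 0.3292, 0.0784]
tool_rot: [-0.003, 3.133, 0.012]
ft_force: [1.4, 2.3, 13.7]
grip_width: 0.055
grip_force: 12.2
[0.4249 0.3292 0.0784] [ 0.2988 -0.1803  0.0535] 0.05523884109520512 arc [197. 197.] [319. 246.]
0 [  3.0779 -27.2235  -8.2027] 12.162
0.2 [  3.2682 -27.0243 -12.493 ] 10.198
0.4 [  3.8142 -27.2789 -14.2498] 8.621
0.6 [  4.5631 -27.9577 -13.0046] 7.277
0.8 [  5.4639 -28.9339  -8.922 ] 6.182
```

```bash
python3 inch.py '0 0 -.012 0 0;0 0 -.012 0 0'; cat > tl2.py <<'E'
from fit3 import *
from scipy.optimize import least_squares
def rims(f,ymax=250):
    z=np.load(f[:-4]+'.npz');M=R.from_rotvec(z['r']).as_matrix();c=cams(f);h=arc(f,ymax)
    out=[]
    for T in np.arange(-.2,1.3,.1):
        def cost(p):
            a=np.array([np.sin(T),np.sin(p[3]/10),-np.cos(T)]);a/=np.linalg.norm(a);b=np.cross([0,1,0],a);b/=np.linalg.norm(b);y=np.cross(a,b)
            q=proj(c,z['p']+(M@(np.array(p[:3])/1e3+0)) + .03*((np.cos(t)*y+np.sin(t)*b)@M.T)).astype(np.float32)
            return np.mean([min(abs(cv2.pointPolygonTest(q,(float(u[0]),float(u[1])),True)),30)**2 for u in h])+.01*(p[3]/2)**2
        s=minimize(cost,[4,-27,-20,0],method='Powell');out.append((round(T,1),s.x.round(1).tolist(),round(s.fun,3)))
    return sorted(out,key=lambda o:o[2])[:4],[h.min(0),h.max(0)]
if __name__=="__main__":
    if sys.argv[1]=='new': f=sys.argv[2];snap('wrist',f);fs=[f]
    else: fs=sys.argv[1:]
    for f in fs: print(f,*rims(f),sep='\n ')
E
python3 tl2.py new pics/w23.png; python3 tl2.py pics/w16.png pics/w20.png pics/w21.png; python3 - <<'E'
import cv2,numpy as np
# dark interior/floor: floor (bright blue) centroid vs
for n in (16,21,23):
    im=cv2.imread(f'pics/w{n}.png');h=cv2.cvtColor(im,cv2.COLOR_BGR2HSV);m=cv2.inRange(h,(100,90,50),(125,255,255));print(n,[(y,np.flatnonzero(m[y,150:350])[[0,-1]]+150) for y in range(200,290,12) if m[y,150:350].any()])
E
```

```text
time: 28.85
position: [0.4217, 0.3259, 0.0874]
tool_rot: [-0.002, 3.139, 0.002]
ft_force: [0.1, 0.1, -1.2]
grip_width: 0.052
grip_force: 12.1
pics/w23.png
 [(np.float64(1.1), [29.0, -26.1, -69.6, -6.1], np.float64(0.754)), (np.float64(1.2), [39.5, -24.0, -101.1, -8.4], np.float64(0.766)), (np.float64(-0.2), [18.9, -22.2, -52.8, 11.9], np.float64(1.231)), (np.float64(1.0), [24.6, -26.1, -59.3, -5.6], np.float64(1.547))]
 [array([196., 196.]), array([319., 243.])]
pics/w16.png
 [(np.float64(0.6), [5.1, -27.5, -24.0, -0.4], np.float64(0.036)), (np.float64(0.7), [4.4, -27.8, -19.5, 0.4], np.float64(0.036)), (np.float64(0.8), [4.5, -28.0, -16.3, 0.8], np.float64(0.048)), (np.float64(0.3), [2.3, -26.8, -19.3, 2.6], np.float64(0.054))]
 [array([198., 205.]), array([320., 246.])]
pics/w20.png
 [(np.float64(0.5), [4.9, -27.1, -24.6, 0.2], np.float64(0.037)), (np.float64(0.4), [3.7, -27.0, -22.4, 1.0], np.float64(0.041)), (np.float64(0.6), [4.5, -27.0, -21.7, 1.3], np.float64(0.045)), (np.float64(0.3), [3.2, -27.0, -21.0, 1.4], np.float64(0.047))]
 [array([196., 204.]), array([320., 246.])]
pi
[... 198 characters left out ...]
0.142)), (np.float64(1.0), [7.4, -29.1, -16.1, 0.2], np.float64(0.164))]
 [array([195., 206.]), array([319., 246.])]
16 [(212, array([229, 291])), (224, array([213, 307])), (236, array([204, 316])), (248, array([197, 321])), (260, array([193, 324])), (272, array([314, 325])), (284, array([313, 323]))]
21 [(212, array([231, 293])), (224, array([213, 307])), (236, array([202, 315])), (248, array([195, 319])), (260, array([192, 325])), (272, array([314, 325])), (284, array([314, 325]))]
23 [(200, array([258, 296])), (212, array([234, 308])), (224, array([213, 314])), (236, array([201, 317])), (248, array([193, 320])), (260, array([190, 323])), (272, array([314, 325])), (284, array([314, 324]))]
```

```bash
python3 - <<'E'
from h import *
np.set_printoptions(precision=3,suppress=True)
for n in ('scene','top'):
    st,im=snap(n,f'pics/{n}23.png')
    c=cam(n);g=proj(c,st['position']+np.array([.02,-.028,-.03]))[0];h=cv2.cvtColor(im,cv2.COLOR_BGR2HSV)
    m=cv2.inRange(h,(105,110,40),(125,255,255));yy,xx=np.nonzero(m);k=np.hypot(xx-g[0],yy-g[1])<45
    P=np.c_[xx[k],yy[k]].astype(float);print(n,'expect',g,len(P))
    if len(P)>5:
        w,v=np.linalg.eigh(np.cov(P.T));print(P.mean(0),P.min(0),P.max(0),np.sqrt(w),v[:,1])
    o=np.array([st['position'][0],st['position'][1]-.028,.1])
    for T in (-.1,.3,.6,1.1):
        a=np.array([-np.sin(T),0,np.cos(T)]); print(T,proj(c,[o,o-.09*a]).round(0).tolist(),end=' ')
    print()
E
```

```text
scene expect [275.978 189.755] 324
[272.66  190.478] [261. 145.] [282. 204.] [ 4.886 10.293] [0.074 0.997]
-0.1 [[270.0, 183.0], [270.0, 201.0]] 0.3 [[270.0, 183.0], [278.0, 197.0]] 0.6 [[270.0, 183.0], [284.0, 193.0]] 1.1 [[270.0, 183.0], [291.0, 184.0]] 
top expect [273.287 232.237] 0
-0.1 [[272.0, 239.0], [275.0, 242.0]] 0.3 [[272.0, 239.0], [275.0, 230.0]] 0.6 [[272.0, 239.0], [274.0, 222.0]] 1.1 [[272.0, 239.0], [273.0, 212.0]]
```

The scene camera's blue blob stands vertical (principal axis (0.07, 1.00)), so the cup is near upright: the roll on the pad worked. I'll refine its pose with a joint fit of scene and wrist views.

```bash
cat > joint.py <<'E'
from fit3 import *
def joint(fw,fsc,show=True):
    z=np.load(fw[:-4]+'.npz');cw=cams(fw);h=arc(fw,250);cs=cam('scene');im=cv2.imread(fsc)
    g=proj(cs,z['p']+np.array([.0,-.028,-.03]))[0];m=cv2.inRange(cv2.cvtColor(im,cv2.COLOR_BGR2HSV),(105,110,40),(125,255,255))
    n,L,S,_=cv2.connectedComponentsWithStats(m);d=[np.inf if S[i,4]<60 else np.hypot(*(_[i]-g)) for i in range(1,n)];k=1+int(np.argmin(d));B=(L==k).astype(np.uint8);print('blob',S[k])
    sc=4;Bb=cv2.resize(B,None,fx=sc,fy=sc,interpolation=cv2.INTER_LINEAR)
    def parts(p):
        a=np.array([-np.sin(p[3]),np.sin(p[4]),np.cos(p[3])]);a/=np.linalg.norm(a);b=np.cross([0,1,0],a);b/=np.linalg.norm(b);y=np.cross(a,b)
        X=z['p']+np.array(p[:3])/1e3; C=lambda s,r:X-s*a+r*(np.cos(t)*y+np.sin(t)*b); return X,a,C
    def cost(p):
        X,a,C=parts(p);q=proj(cw,C(0,.03)).astype(np.float32)
        e=np.mean([min(abs(cv2.pointPolygonTest(q,(float(u[0]),float(u[1])),True)),30)**2 for u in h])
        pts=np.vstack([proj(cs,C(0,.03)),proj(cs,C(.043,.03)),proj(cs,C(.105,.0265))]);M=np.zeros_like(Bb)
        cv2.fillConvexPoly(M,cv2.convexHull(((pts+.5)*sc).astype(np.float32)).astype(int),1)
        out=(Bb&(1-M)).sum()/sc/sc; y0_=S[k,1]+4; miss=(M&(1-Bb))[y0_*sc:].sum()/sc/sc
        return e*3+out*.15+miss*.08
    best=[]
    for T in (-.15,0,.2,.4,.6,.9):
        s=minimize(cost,[-3,-27,22,T,0],method='Nelder-Mead',options=dict(maxiter=900,initial_simplex=np.array([-3,-27,22,T,0])+np.vstack([np.zeros(5),np.diag([4,4,6,.15,.15])])))
        best.append((s.fun,s.x))
    best.sort(key=lambda o:o[0])
    for f_,x in best[:3]:
        X,a,C=parts(x);print(round(f_,3),'T,roll',x[3:],'rim-tcp',x[:3],'foot low z',C(.105,.0265)[:,2].min(),'foot c',X-.105*a,'tilt',np.arccos(a[2]))
if __name__=="__main__":
    fw,fs=sys.argv[1:3]
    if len(sys.argv)>3: snap('wrist',fw);snap('scene',fs)
    joint(fw,fs)
E
python3 joint.py pics/w23.png pics/scene23.png; python3 joint.py pics/w15.png pics/s15.png
```

```text
blob [261 180  22  25 313]
18.881 T,roll [0.0927 1.1214] rim-tcp [-15.5415 -20.8224  46.7125] foot low z 0.03861679491969418 foot c [0.4134 0.2348 0.0564] tilt 0.7379715585237706
18.885 T,roll [0.1039 1.0853] rim-tcp [-15.1311 -20.8787  45.5848] foot low z 0.03709690718787973 foot c [0.4147 0.2354 0.0548] tilt 0.7302320253906657
26.937 T,roll [-0.0671  0.8618] rim-tcp [-14.2804 -23.0167  41.5601] foot low z 0.02944398341782389 foot c [0.4018 0.2394 0.0455] tilt 0.6522080838077762
blob [256 139  50  28 555]
33.229 T,roll [ 0.5392 -0.0261] rim-tcp [ -4.5584 -27.2179  23.8538] foot low z 0.16619404251199307 foot c [0.5285 0.2756 0.1798] tilt 0.5398090790840584
33.247 T,roll [ 0.5524 -0.0387] rim-tcp [ -4.4991 -27.4314  23.3808] foot low z 0.1661635292508848 foot c [0.5298 0.2767 0.1801] tilt 0.5536627031398131
33.512 T,roll [ 0.5165 -0.0399] rim-tcp [ -4.2055 -27.3361  23.0259] foot low z 0.16470586042703114 foot c [0.5268 0.2769 0.1778] tilt 0.5178880033221499
```

```bash
sed -i "s/q=proj(cw,C(0,.03)).astype(np.float32)/q=cv2.convexHull(np.vstack([proj(cw,C(0,.03)),proj(cw,C(.043,.03)),proj(cw,C(.105,.0265))]).astype(np.float32))/" joint.py; python3 joint.py pics/w23.png pics/scene23.png; python3 joint.py pics/w15.png pics/s15.png|head -2
```

```text
blob [261 180  22  25 313]
5.66 T,roll [0.217  0.0188] rim-tcp [ -3.1322 -27.4526  28.7051] foot low z 0.007875424371949949 foot c [0.4412 0.2965 0.0136] tilt 0.21779555414643306
5.825 T,roll [0.217  0.0203] rim-tcp [ -2.7109 -27.6128  27.4303] foot low z 0.0066002118470649416 foot c [0.4416 0.2961 0.0123] tilt 0.21794340795585423
6.62 T,roll [0.2186 0.0074] rim-tcp [ -1.317  -28.6104  23.4571] foot low z 0.002624355650904067 foot c [0.4432 0.2965 0.0084] tilt 0.21876412685076416
blob [256 139  50  28 555]
33.215 T,roll [ 0.5349 -0.0192] rim-tcp [ -4.3817 -27.2505  23.5116] foot low z 0.16570820805100422 foot c [0.5283 0.2748 0.1792] tilt 0.5351896628544144
```

The cup's tilt is now just 0.22 rad, leaning the way that levels itself. I'll carry it over the pad and set it down.

```bash
python3 inch.py '0 0 -.02 0 0;-.02 0 -.02 0 0;-.045 .001 -.02 0 0;-.07 .002 -.02 0 0;-.09 .0025 -.02 0 0;-.101 .0025 -.02 0 0;-.101 .0025 -.02 0 0;-.101 .0025 -.012 0 0;-.101 .0025 -.005 0 0;-.101 .0025 0 0 0;-.101 .0025 .003 0 0;-.101 .0025 .003 0 0' 12; python3 joint.py pics/w24.png pics/scene24.png 1
```

```text
time: 30.2
position: [0.5208, 0.3291, 0.0834]
tool_rot: [-0.005, 3.141, 0.002]
ft_force: [0.3, -0.5, 2.1]
grip_width: 0.051
grip_force: 11.9
blob [286 170  20  26 288]
5.378 T,roll [0.1911 0.0306] rim-tcp [ -3.0506 -27.2008  31.0791] foot low z 0.006330357549122114 foot c [0.5377 0.2987 0.0114] tilt 0.19350912041173685
6.133 T,roll [0.1883 0.0156] rim-tcp [ -1.4922 -28.515   27.2732] foot low z 0.002552651578546149 foot c [0.539  0.2989 0.0075] tilt 0.1888854198670967
7.854 T,roll [0.1966 0.0147] rim-tcp [ -0.7318 -28.918   22.5654] foot low z -0.0022035426055493816 foot c [0.5406 0.2986 0.003 ] tilt 0.19711008378886732
```

```bash
python3 inch.py '0 0 -.008 0 0;.006 0 -.008 0 0;.013 0 -.006 0 0;.013 0 0 0 0;.013 0 .001 0 0;.009 0 .001 0 0;.005 0 .001 0 0;.001 0 .001 0 0;-.002 0 .002 0 0;-.002 0 .003 0 0;-.002 0 .003 0 0' 10; python3 joint.py pics/w25.png pics/scene25.png 1
```

```text
time: 31.4
position: [0.5234, 0.3282, 0.08]
tool_rot: [-0.003, 3.141, 0.0]
ft_force: [1.0, -0.2, 2.3]
grip_width: 0.051
grip_force: 10.3
blob [288 170  15  27 291]
6.426 T,roll [0.0374 0.0068] rim-tcp [  0.3581 -28.5657  31.7569] foot low z 0.005776849612559833 foot c [0.5277 0.2989 0.0068] tilt 0.037996700484475655
7.433 T,roll [0.0517 0.0142] rim-tcp [  0.3262 -28.3848  26.1857] foot low z -0.0001321476577780768 foot c [0.5292 0.2983 0.0013] tilt 0.05358785109872157
10.091 T,roll [0.0832 0.0215] rim-tcp [ -0.7234 -28.2385  17.7778] foot low z -0.009157391680713181 foot c [ 0.5314  0.2977 -0.0069] tilt 0.08588266856057056
```

Upright within about 0.04 rad, foot centre (0.528, 0.299). Releasing and backing off.

```bash
python3 inch.py '0 0 -.001 0 .1;0 0 -.001 0 .2;0 0 -.001 0 .35;0 0 -.001 0 .35;0 0 -.001 0 .35;0 0 -.01 0 .35;0 0 -.03 0 .35;0 0 -.06 0 .35;0 0 -.1 0 .35;0 0 -.14 0 .35;0 .02 -.17 0 .35;0 .02 -.17 0 .35' ; python3 - <<'E'
from h import *
np.set_printoptions(precision=4,suppress=True)
for n in ('top','scene','wrist'): snap(n,f'pics/{n}_end.png')
st=ctrl.get_state();print(st['position'],st['ft_force'])
def blob(f,g,r):
    h=cv2.cvtColor(cv2.imread(f),cv2.COLOR_BGR2HSV);m=cv2.inRange(h,(105,110,40),(125,255,255));yy,xx=np.nonzero(m);k=np.hypot(xx-g[0],yy-g[1])<r;P=np.c_[xx,yy][k]
    return len(P),P.mean(0) if len(P) else None,(P.min(0),P.max(0)) if len(P) else None
for n,c in (('top',cam('top')),('scene',cam('scene')),('wrist',cams('pics/wrist_end.png'))):
    t=np.linspace(0,6.28,100)[:,None];X=np.array([.528,.299,.004]);C=lambda z,r:X+[0,0,z]+r*np.hstack([np.cos(t),np.sin(t),0*t])
    q=np.vstack([proj(c,C(0,.0265)),proj(c,C(.105,.03))]);print(n,'pred',q.min(0),q.max(0),'seen',blob(f'pics/{n}_end.png',q.mean(0),30 if n!='wrist' else 120))
# bystanders & sleeve: shift between first and last top picture by phase correlation
a,b=[cv2.cvtColor(cv2.imread(f),cv2.COLOR_BGR2GRAY).astype(np.float32) for f in('pics/top0.png','pics/top_end.png')]
for n,(u,v) in dict(tape=(367,236),pot=(201,230),beaker=(226,180),bottle=(290,158),sleeve=(438,208)).items():
    s=np.s_[v-14:v+14,u-14:u+14];print(n,cv2.phaseCorrelate(a[s].copy(),b[s].copy()))
E
```

```text
time: 32.7
position: [0.5241, 0.3527, 0.2563]
tool_rot: [-0.008, 3.134, 0.013]
ft_force: [0.2, 1.0, -0.0]
grip_width: 0.348
grip_force: 0.0
[0.5226 0.3479 0.2495] [-0.2357 -0.3446 -0.2949]
top pred [259.5835 190.8156] [282.6826 212.7762] seen (84, array([275.9167, 205.5   ]), (array([265, 195]), array([280, 212])))
scene pred [288.3888 166.4432] [304.6532 197.0845] seen (375, array([296.0053, 181.3627]), (array([288, 168]), array([303, 196])))
wrist pred [230.5308 139.359 ] [298.9717 216.9649] seen (3909, array([267.6319, 179.2228]), (array([232, 141]), array([298, 216])))
tape ((0.05891669853765791, -0.08294767912534162), 0.7839357900619507)
pot ((-0.18582591591624187, -0.5308326127496468), 0.4807129902309842)
beaker ((-0.7886119967285286, 1.8567864054304728), 0.21206844992107815)
bottle ((-0.3996145337493626, 0.8280200141029681), 0.425309735139211)
sleeve ((0.2309533412092879, 0.03703965437867929), 0.721860064930386)
```

The cup matches an upright silhouette at (0.528, 0.299) in all three cameras. Last check is the sleeve's seating: a ring-brightness search along its axis in both fixed cameras.

```bash
python3 - <<'E'
from h import *
np.set_printoptions(precision=2,suppress=True)
l=np.array([-np.cos(.152),np.sin(.152),0]);y0=np.array([np.sin(.152),np.cos(.152),0]);T=.611
a=l*np.sin(T)+np.array([0,0,np.cos(T)]);b=np.cross(y0,a);t=np.linspace(0,2*np.pi,180)[:,None]
S0=np.array([.4430,-.1976,.132])-.028*a
G=[(cam(n),cv2.cvtColor(cv2.imread(f'pics/{n}_end.png'),cv2.COLOR_BGR2GRAY).astype(np.float32)) for n in('top','scene')]
def samp(c,im,P):
    q=proj(c,P).astype(np.float32);return cv2.remap(im,q[:,:1],q[:,1:],cv2.INTER_LINEAR).mean()
for k,(c,im) in enumerate(G+[None]) if 0 else list(enumerate(G)):
    r=[(samp(c,im,S0+h*a+s*b+w*y0+.0345*(np.cos(t)*y0+np.sin(t)*b)),h*1e3,s*1e3,w*1e3) for h in np.arange(-.006,.021,.003) for s in np.arange(-.006,.007,.003) for w in (-.003,0,.003)]
    r.sort(reverse=True);print(('top','scene')[k],np.array(r[:5]))
r=[(sum(samp(c,im,S0+h*a+s*b+w*y0+.0345*(np.cos(t)*y0+np.sin(t)*b)) for c,im in G),h*1e3,s*1e3,w*1e3) for h in np.arange(-.006,.021,.002) for s in np.arange(-.006,.007,.002) for w in (-.002,0,.002)]
r.sort(reverse=True);print(np.array(r[:5]))
E
```

```text
top [[140.88   9.     3.     0.  ]
 [140.48  15.     6.     3.  ]
 [140.41   0.    -3.    -3.  ]
 [140.16  12.     3.     0.  ]
 [139.85  18.     6.     3.  ]]
scene [[96.02  0.   -3.   -3.  ]
 [95.94  3.   -3.   -3.  ]
 [95.67 -3.   -3.    0.  ]
 [95.4  -6.   -6.    3.  ]
 [94.93 -3.   -6.    0.  ]]
[[235.94   2.    -2.    -2.  ]
 [234.86   0.    -2.    -2.  ]
 [234.6    0.    -4.    -2.  ]
 [233.5    4.    -2.    -2.  ]
 [233.27  -2.    -4.    -2.  ]]
```

The joint fit puts the sleeve within about 2 mm of its seated place. Handing in.

```bash
python3 -c "
from bench import ctrl
print(ctrl.close_job())"
```

```text
the job is handed in; nothing more can be done
None
```

I freed the cup from the sleeve and stood it upright on the white pad about 5 mm from its centre, then handed the job in at about 33 s of the 51 s. The last camera checks put the sleeve within about 2 mm of its seat; the tape, pot and bottle showed no real shift, the beaker's reading was weak (about 6 mm at most), and no verdict was returned.

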